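Fetch the carton from behind the spice jars

TASK

The packing tray needs the small cream carton that stands hemmed in behind the three spice jars on the wooden rack. First stand all three jars aside on the blue mat without moving the carton from its place, then put the carton flat in the green tray while the jars wait on the mat, and last put the jars back on the rack, each centred on the coaster of its own cap's colour, whichever it stood on before. Keep the jars upright throughout.

Things in the scene. Friction and masses are not known exactly. Their poses are not given: they have to be found in the camera images.
- jar_yellow_mid (a point): the centre, half-way up, of a loose round spice jar with a yellow screw cap, 44 mm in diameter and 100 mm tall, standing upright, about 0.11 kg; z is its upright axis. It starts on one of the three coasters, not always that of its own colour.
- jar_black_mid (a point): the centre, half-way up, of a loose round spice jar with a black screw cap, 44 mm in diameter and 106 mm tall, standing upright, about 0.11 kg; z is its upright axis. It starts on one of the three coasters, not always that of its own colour.
- jar_red_mid (a point): the centre, half-way up, of a loose round spice jar with a red screw cap, 44 mm in diameter and 100 mm tall, standing upright, about 0.11 kg; z is its upright axis. It starts on one of the three coasters, not always that of its own colour.
- carton_mid (a point): the centre, half-way up, of a small loose cream-coloured carton, 50 mm (its x) by 40 mm (its y) by 35 mm tall, about 0.06 kg. It starts flat on the rack's board at the back of the rack, one jar close on its left, one on its right and one in front of it; its y axis then points roughly from one side jar to the other.
- mat: fixed flat blue mat, 100 mm (x) by 220 mm (y), 4 mm thick: the side area. Origin: centre of its underside, on the table.
- tray: fixed shallow open green plastic packing tray, 120 mm (x) by 150 mm (y) outside, 25 mm high, walls and floor 4 mm thick. Origin: centre of its underside, on the table.
- rack: fixed wooden seasoning rack: a board 140 mm (x) by 190 mm (y), 12 mm thick, with a rail 8 mm thick along its back (+x) edge that rises to 42 mm above the table. Origin: centre of its underside, on the table; x points to the back rail. The three coasters lie on it 66 mm left and right of its middle line and at its front.
- coaster_yellow: fixed thin round yellow plastic coaster on the seasoning rack, 58 mm in diameter and 3 mm thick, the place of the jar with the yellow cap. Origin: centre of its underside, on the rack's board; the jar stands 3 mm above it.
- coaster_black: fixed thin round black plastic coaster on the seasoning rack, 58 mm in diameter and 3 mm thick, the place of the jar with the black cap. Origin: centre of its underside, on the rack's board; the jar stands 3 mm above it.
- coaster_red: fixed thin round red plastic coaster on the seasoning rack, 58 mm in diameter and 3 mm thick, the place of the jar with the red cap. Origin: centre of its underside, on the rack's board; the jar stands 3 mm above it.

How it is judged:
On the way, in this order (a step that is already met when the one before it is completed fails the run):
1. all three jars stand upright on the blue mat, the carton still in its place on the rack (x of jar_yellow_mid in the frame of mat between -0.05 and 0.05 m and y of jar_yellow_mid in the frame of mat between -0.11 and 0.11 m and z of jar_yellow_mid in the frame of mat between 0.05 and 0.059 m and x of jar_black_mid in the frame of mat between -0.05 and 0.05 m and y of jar_black_mid in the frame of mat between -0.11 and 0.11 m and z of jar_black_mid in the frame of mat between 0.053 and 0.062 m and x of jar_red_mid in the frame of mat between -0.05 and 0.05 m and y of jar_red_mid in the frame of mat between -0.11 and 0.11 m and z of jar_red_mid in the frame of mat between 0.05 and 0.059 m and angle between each of jar_yellow_mid, jar_black_mid, jar_red_mid's own z axis and vertical below 0.1 rad and distance of carton_mid from where it was at the start of the episode below 0.03 m), for 0.2 s.
2. the carton lies flat in the tray while all three jars stand on the mat (x of jar_yellow_mid in the frame of mat between -0.05 and 0.05 m and y of jar_yellow_mid in the frame of mat between -0.11 and 0.11 m and z of jar_yellow_mid in the frame of mat between 0.05 and 0.059 m and x of jar_black_mid in the frame of mat between -0.05 and 0.05 m and y of jar_black_mid in the frame of mat between -0.11 and 0.11 m and z of jar_black_mid in the frame of mat between 0.053 and 0.062 m and x of jar_red_mid in the frame of mat between -0.05 and 0.05 m and y of jar_red_mid in the frame of mat between -0.11 and 0.11 m and z of jar_red_mid in the frame of mat between 0.05 and 0.059 m and angle between each of jar_yellow_mid, jar_black_mid, jar_red_mid, carton_mid's own z axis and vertical below 0.1 rad and x of carton_mid in the frame of tray between -0.056 and 0.056 m and y of carton_mid in the frame of tray between -0.071 and 0.071 m and z of carton_mid in the frame of tray between 0.014 and 0.032 m), for 0.2 s.
At the end, for the whole second after the job is handed in: Each jar stands upright (within 0.1 rad) on the coaster of its cap's colour, centred within 12 mm; the carton lies flat in the green tray, on its floor; all released and at rest (horizontal distance between jar_yellow_mid and coaster_yellow below 0.012 m and z of jar_yellow_mid in the frame of coaster_yellow between 0.049 and 0.058 m and horizontal distance between jar_black_mid and coaster_black below 0.012 m and z of jar_black_mid in the frame of coaster_black between 0.052 and 0.061 m and horizontal distance between jar_red_mid and coaster_red below 0.012 m and z of jar_red_mid in the frame of coaster_red between 0.049 and 0.058 m and angle between each of jar_yellow_mid, jar_black_mid, jar_red_mid, carton_mid's own z axis and vertical below 0.1 rad and x of carton_mid in the frame of tray between -0.056 and 0.056 m and y of carton_mid in the frame of tray between -0.071 and 0.071 m and z of carton_mid in the frame of tray between 0.014 and 0.032 m and linear speed of each of jar_yellow, jar_black, jar_red, carton below 0.02 m/s); the robot touches nothing.
It fails at once if a jar is tipped over (angle between any of jar_yellow_mid, jar_black_mid, jar_red_mid's own z axis and vertical above 0.7 rad).
It also fails if it takes over 144 s, if anything falls off the work surface, if the arm or the gripper's body presses on something with over 40 N, if the wrist force passes 120 N, or if a joint passes its speed limit or range.

ROBOT

A 6-joint arm with a two-finger parallel gripper is mounted at the origin on the work surface; the furniture and walls round the work are solid. World frame = base frame: x ahead of the robot, y to its left, z up, the work surface at z = 0. Lengths are in m, angles in rad, forces in N, time in s.
With the tool pointing down it reaches from about 0.325 to 0.775 m from the base axis. Payload 9.3 kg.
Tool frame: the origin (TCP) lies midway between the tips of the shut fingers; the grasp point (between the pads) lies 19 mm behind it; z points along the fingers, y is the line along which they close (so a half turn about z gives the same grasp; the last joint's range is limited). The gripper opens to 85 mm and grips with 20 to 120 N. Pads are 22 mm wide; open, the fingers measure 114 mm over their backs; the gripper's body (76 mm by 85 mm) begins 54 mm behind the grasp point. The pads swing forward as they close: fully open they stand 13 mm farther back than shut.
Start: joints at [-1.272, 0.259, 0.021, 1.334, 0, 1.418], TCP at [0.24, -0.495, 0.231] pointing down, gripper open.
Joint ranges: [-3.04, 3.04], [-0.91, 1.82], [-1.04, 1.36], [-1.92, 1.95], [-1.52, 1.45], [-3.14, 3.14]. Speed limits (rad/s): [2.22, 2.22, 2.79, 3.14, 3.14, 3.14].

INTERFACE

Orientations are given as a 3x3 rotation matrix whose columns are the frame's x, y, z axes.
In Python, from plant import observe, cams, manip, finder gives the robot as it stands.
- The arm moves only by the tool servo_tool, never from a script. Its argument "series" is a list of rows, each an object of numbers: "claw": the finger opening in cm, from 0 to 8.54; "dx", "dy", "dz": the shift along the tool's x, y, z in cm; "rx", "ry", "rz": the turn, a rotation vector about the tool's x, y, z in rad. In form: [{"claw": .., "dx": .., "dy": .., "dz": .., "rx": .., "ry": .., "rz": ..}, ...]. A call has 1 to 8 rows; each row shifts and turns the commanded pose from where the row before left it, along the tool's axes as they then stand; what a row does not reach is not made up. A row lasts 1/8 s, in which the tool goes at most 62.5 mm and 10.7 degrees, less where a joint would pass 70% of its speed; a pose out of reach is approached as far as the arm can. A call with a gripper value outside its range is refused whole. The fingers move at their own pace and stop on an object; "force" is the grip in N (left out, the last holds). Time passes only in rows, so rows that do not move let the fingers close. It gives the time, the measured TCP pose, the force, the opening and the grip force at its end, in the units of the state.
- observe(): the state, without advancing time (a new reading comes with each control period).
- cams.read_camera(name): name is "scene" or "top" or "wrist"; returns the picture (420x560x3 uint8, red, green, blue); there is no depth.
- cams.camera_params(name): a dict with "fx", "fy", "cx", "cy" (pixels), "pose" (4x4, takes a point from camera to world coordinates); the wrist camera has in their place "hand_eye" (4x4, takes a point from camera to tool coordinates, whose origin is the TCP and whose axes are the flange's). Camera axes: x right, y down, z forward; pixel columns grow to the right and rows downward; lengths in m; the calibration is good to about 2 mm. A picture is of the moment at which its call begins: read the wrist's pose just before it. camera_params takes no time and is no camera call.
- manip.finish_job(): hands the job in; it is judged then, once.
Trained networks look in the newest picture that a camera, given by its name, has taken for a name from the list of things; names that differ only in an ending like _2 or _b are one class to them, and where a whole thing is asked for, a point or a joint stands for the part that bears it (a point fixed in the world has none). Each returns a list of dicts, best first, with "confidence" (0 to 1); they miss things now and then, are a little off and sometimes report something else, mostly with a low value. They report only what shows in the picture. A call takes as long as a camera call.
- finder.find_in(query, camera): "xyz" ([x, y, z] in m, in world coordinates, good to about 4 mm: the middle of the surface that is visible of it).
- finder.landmark_of(query, camera): "xyz" ([x, y, z] in m, in world coordinates, good to about 4 mm: a listed point, or the origin of a listed thing).
The state is a dict: "clock": time; "joints": joint angles; "qd": joint speeds; "effort": joint torques, N m; "eef_pos": TCP position; "tcp_rot": TCP orientation; "force": force on the tool from outside, world axes, zero at the start; "wrist_torque": the same for the moment, N m; "gripper_width": opening from 0.0 (shut) to 1.0 (fully open); "grip_force": force on a finger pad.
Only numpy, scipy, OpenCV 4.12 (cv2) and the standard library are available. Lean on these libraries where they do the work, as an engineer would, in place of code of your own. Each camera call takes 0.05 s, during which the arm holds its last target. There are 200 camera calls.

## Working session

There is one attempt and no reset: what is moved stays moved. The work goes in short steps, Python scripts to look and compute and a tool call to move; the robot and the scene stay as the last step left them, time stands still between calls to the robot, and variables do not carry over. Pictures are saved under pics/ and viewed, at most 14 in all, crops included, and the job is handed in when it is done.

Besides the shell and the picture viewer there is one more tool, called after "Emit:" by a JSON object that holds its "name" and its "arguments". servo_tool: Moves the arm, as the interface text tells. Its arguments: {"type":"object","properties":{"series":{"type":"array","items":{"type":"object","properties":{"claw":{"type":"number"},"dx":{"type":"number"},"dy":{"type":"number"},"dz":{"type":"number"},"rx":{"type":"number"},"ry":{"type":"number"},"rz":{"type":"number"}}}},"force":{"type":"number"}},"required":["series"]}

```bash
mkdir -p pics; ls; cat > h.py <<'E'
import numpy as np, cv2
from plant import observe, cams, manip, finder
def shot(cam,fn):
    im=cams.read_camera(cam); cv2.imwrite('pics/'+fn,im[:,:,::-1]); return im
E
python3 - <<'E'
from h import *
np.set_printoptions(precision=4,suppress=True)
s=observe();print(s['clock'],s['eef_pos'],s['tcp_rot'],s['gripper_width'])
for c in ('top','scene'):
    shot(c,c+'0.png')
    for n in ['jar_yellow_mid','jar_black_mid','jar_red_mid','carton_mid','mat','tray','rack','coaster_yellow','coaster_black','coaster_red']:
        r=finder.landmark_of(n,c); print(c,n,[(np.round(d['xyz'],4),round(d['confidence'],2)) for d in r[:2]])
for c in ('top','scene','wrist'): print(cams.camera_params(c))
print(observe()['clock'])
E
```

```text
pics
0.0 [ 0.24   -0.4945  0.2306] [[ 0.8997  0.4366 -0.0004]
 [ 0.4366 -0.8997  0.0013]
 [ 0.0002 -0.0014 -1.    ]] 0.9973236426264409
top jar_yellow_mid [(array([0.563 , 0.0733, 0.0677]), 0.53), (array([0.6251, 0.1329, 0.0104]), 0.27)]
top jar_black_mid [(array([ 0.6038, -0.0033,  0.0648]), 0.64)]
top jar_red_mid [(array([0.6287, 0.1317, 0.0643]), 0.85)]
top carton_mid [(array([0.6334, 0.0629, 0.0307]), 0.56)]
top mat [(array([ 0.4605, -0.192 ,  0.0019]), 0.72)]
top tray [(array([0.4324, 0.3302, 0.002 ]), 0.72)]
top rack [(array([0.6037, 0.064 , 0.0002]), 0.87)]
top coaster_yellow [(array([0.6129, 0.0013, 0.0073]), 0.65), (array([ 0.4623, -0.1933,  0.0037]), 0.19)]
top coaster_black [(array([0.5667, 0.0726, 0.0109]), 0.6)]
top coaster_red [(array([0.6289, 0.1315, 0.0159]), 0.6), (array([0.5664, 0.0721, 0.0688]), 0.56)]
scene jar_yellow_mid []
scene jar_black_mid [(array([0.6075, 0.0021, 0.067 ]), 0.82), (array([ 0.4625, -0.1939,  0.0001]), 0.3)]
scene jar_red_mid [(array([0.6278, 0.1318, 0.065 ]), 0.85)]
scene carton_mid [(array([0.6281, 0.0633, 0.0301]), 0.94)]
scene mat [(array([
[... 552 characters left out ...]
,  0.0183,  0.0409],
       [-0.0214, -0.1363, -0.9904,  1.3863],
       [ 0.    ,  0.    ,  0.    ,  1.    ]])}
{'fx': 509.3759419528286, 'fy': 509.3759419528286, 'cx': 274.7920781243765, 'cy': 211.92555239114532, 'pose': array([[-0.8665, -0.3738,  0.3308,  0.1271],
       [-0.499 ,  0.6649, -0.5559,  0.6909],
       [-0.0122, -0.6467, -0.7626,  0.952 ],
       [ 0.    ,  0.    ,  0.    ,  1.    ]])}
{'fx': 319.20095976318, 'fy': 319.20095976318, 'cx': 286.7578877559621, 'cy': 211.99122980786535, 'hand_eye': array([[ 0.0004, -0.962 , -0.273 ,  0.0699],
       [ 1.    ,  0.0001,  0.001 , -0.0003],
       [-0.001 , -0.273 ,  0.962 , -0.1424],
       [ 0.    ,  0.    ,  0.    ,  1.    ]])}
1.1
```

View pics/top0.png

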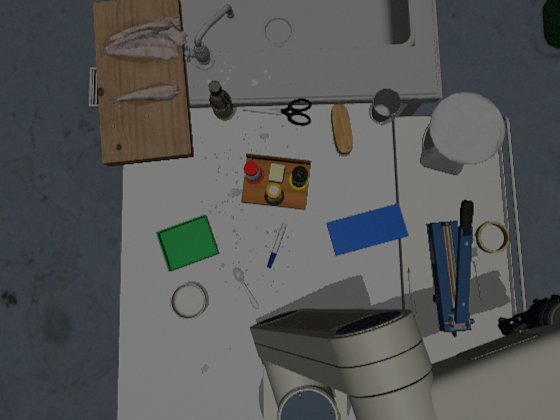

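View pics/scene0.png

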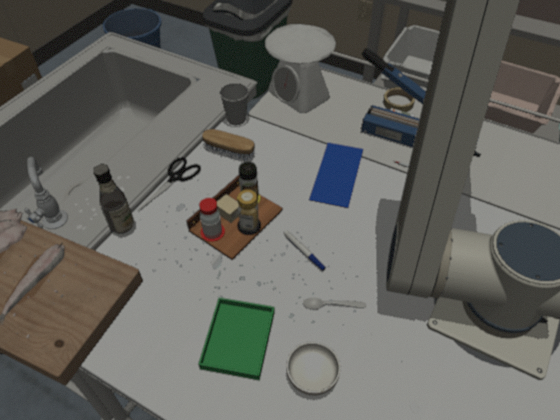

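```bash
cat >> h.py <<'E'
np.set_printoptions(precision=4,suppress=True)
def toworld(cam,u,v,z):
    p=cams.camera_params(cam);T=p['pose']
    d=T[:3,:3]@np.array([(u-p['cx'])/p['fx'],(v-p['cy'])/p['fy'],1]);return T[:3,3]+d*(z-T[2,3])/d[2]
def blob(im,lo,hi,roi=None):
    """largest HSV blob (rgb image): contour"""
    m=cv2.inRange(cv2.cvtColor(im,cv2.COLOR_RGB2HSV),np.array(lo),np.array(hi))
    if roi: k=np.zeros_like(m);x0,y0,x1,y1=roi;k[y0:y1,x0:x1]=255;m&=k
    c,_=cv2.findContours(m,cv2.RETR_EXTERNAL,cv2.CHAIN_APPROX_NONE);return max(c,key=cv2.contourArea)
def rect(im,cam,lo,hi,z,roi=None):
    c=blob(im,lo,hi,roi)[:,0]
    w=np.array([toworld(cam,u,v,z)[:2] for u,v in c])
    return cv2.minAreaRect((w*1000).astype(np.float32))
E
python3 - <<'E'
from h import *
im=cv2.imread('pics/top0.png')[:,:,::-1].copy()
print('mat',rect(im,'top',(105,120,60),(130,255,255),.004))
print('tray',rect(im,'top',(50,120,40),(80,255,255),.012,(140,200,230,280)))
hsv=cv2.cvtColor(im,cv2.COLOR_RGB2HSV)
for p in [(252,163),(252,170),(274,190),(299,172),(276,172),(290,201),(250,195)]: print(p,hsv[p[1],p[0]])
cv2.imwrite('pics/top0c.png',cv2.resize(im[145:220,230:325,::-1],None,fx=8,fy=8,interpolation=cv2.INTER_NEAREST))
E
```

```text
mat ((462.3320617675781, -191.88072204589844), (99.16067504882812, 218.2627410888672), 14.198387145996094)
tray ((434.55194091796875, 331.28411865234375), (120.52220916748047, 150.79061889648438), 18.72109031677246)
(252, 163) [  1 221 126]
(252, 170) [  2 220 124]
(274, 190) [ 15   4 124]
(299, 172) [26 64 28]
(276, 172) [ 30  59 125]
(290, 201) [ 13 168 100]
(250, 195) [ 13 168 102]
```

View pics/top0c.png

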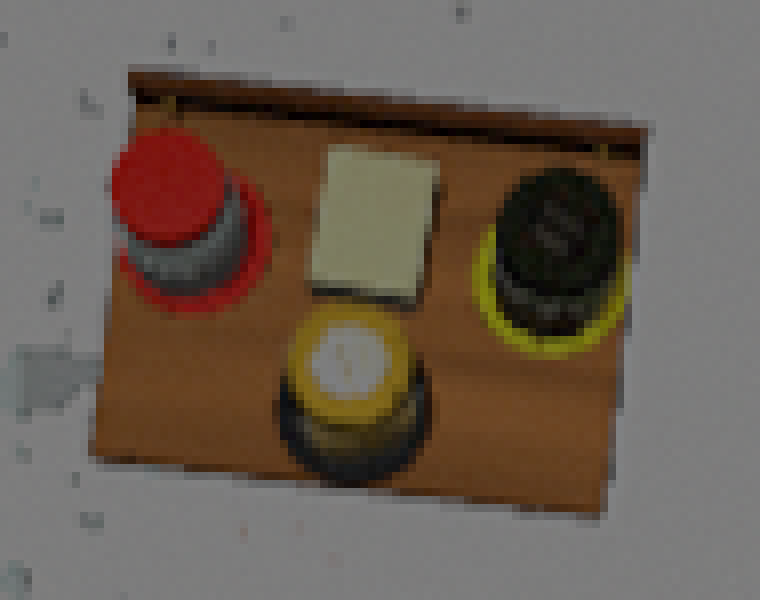

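```bash
python3 - <<'E'
from h import *
for n,u,v,z in [('red',251,168.2,.115),('yel',273.7,190,.115),('blk',299.9,173.7,.121),('cR',254.6,174.7,.015),('cY',299,179.1,.015),('cB',274.4,195.2,.015),('carton',276.6,173,.047),('e1',242,201.6,.012),('e2',305.4,209.2,.012),('c1',230+330/8,145+147/8,.047),('c2',230+437/8,145+158/8,.047),('c4',230+310/8,145+290/8,.047)]: print(n,toworld('top',u,v,z))
E
```

```text
red [0.6269 0.1341 0.115 ]
yel [0.5651 0.0733 0.115 ]
blk [0.607  0.0012 0.121 ]
cR [0.6291 0.1311 0.015 ]
cY [0.6127 0.001  0.015 ]
cB [0.5667 0.0741 0.015 ]
carton [0.6259 0.0657 0.047 ]
e1 [0.5505 0.1693 0.012 ]
e2 [ 0.5237 -0.0153  0.012 ]
c1 [0.6545 0.0805 0.047 ]
c2 [0.6495 0.0421 0.047 ]
c4 [0.6024 0.0887 0.047 ]
```

Emit:
{"name": "servo_tool", "arguments": {"series": [{"rz": -0.17},{"rz": -0.17},{"rz": -0.17},{"rz": -0.17},{"rz": -0.17},{"rz": -0.17},{"rz": -0.17},{"rz": -0.17}]}}

```text
invalid input at $.series[0]: expected keys claw, dx, dy, dz, rx, ry, rz
```

Emit:
{"name": "servo_tool", "arguments": {"series": [{"rz": -0.17},{"rz": -0.17},{"rz": -0.17},{"rz": -0.17},{"rz": -0.17},{"rz": -0.17},{"rz": -0.16},{"claw": 6.4}]}}

```text
invalid input at $.series[0]: expected keys claw, dx, dy, dz, rx, ry, rz
```

Emit:
{"name": "servo_tool", "arguments": {"series": [{"claw": 6.4,"dx": 0,"dy": 0,"dz": 0,"rx": 0,"ry": 0,"rz": -0.17},{"claw": 6.4,"dx": 0,"dy": 0,"dz": 0,"rx": 0,"ry": 0,"rz": -0.17},{"claw": 6.4,"dx": 0,"dy": 0,"dz": 0,"rx": 0,"ry": 0,"rz": -0.17},{"claw": 6.4,"dx": 0,"dy": 0,"dz": 0,"rx": 0,"ry": 0,"rz": -0.17},{"claw": 6.4,"dx": 0,"dy": 0,"dz": 0,"rx": 0,"ry": 0,"rz": -0.17},{"claw": 6.4,"dx": 0,"dy": 0,"dz": 0,"rx": 0,"ry": 0,"rz": -0.17},{"claw": 6.4,"dx": 0,"dy": 0,"dz": 0,"rx": 0,"ry": 0,"rz": -0.17},{"claw": 6.4,"dx": 0,"dy": 0,"dz": 0,"rx": 0,"ry": 0,"rz": -0.17}], "force": 30}}

```text
clock: 2.1
eef_pos: [0.2401, -0.4948, 0.2313]
tcp_rot: [[-0.244, 0.97, 0.0], [0.97, 0.244, 0.0], [0.0, 0.0, -1.0]]
force: [0.4, 0.0, -0.0]
gripper_width: 0.75
grip_force: 0.0
```

Emit:
{"name": "servo_tool", "arguments": {"series": [{"claw": 6.4,"dx": 0,"dy": 0,"dz": 0,"rx": 0,"ry": 0,"rz": -0.17},{"claw": 6.4,"dx": 0,"dy": 0,"dz": 0,"rx": 0,"ry": 0,"rz": -0.17},{"claw": 6.4,"dx": 0,"dy": 0,"dz": 0,"rx": 0,"ry": 0,"rz": -0.17},{"claw": 6.4,"dx": 0,"dy": 0,"dz": 0,"rx": 0,"ry": 0,"rz": -0.17},{"claw": 6.4,"dx": 0,"dy": 0,"dz": 0,"rx": 0,"ry": 0,"rz": -0.17},{"claw": 6.4,"dx": 0,"dy": 0,"dz": 0,"rx": 0,"ry": 0,"rz": -0.17},{"claw": 6.4,"dx": 0,"dy": 0,"dz": 0,"rx": 0,"ry": 0,"rz": -0.17},{"claw": 6.4,"dx": 0,"dy": 0,"dz": 0,"rx": 0,"ry": 0,"rz": 0}]}}

```text
clock: 3.1
eef_pos: [0.2401, -0.4948, 0.2313]
tcp_rot: [[-0.99, 0.14, -0.0], [0.14, 0.99, -0.0], [-0.0, -0.0, -1.0]]
force: [0.1, 0.4, 0.8]
gripper_width: 0.749
grip_force: 0.0
```

```bash
cat >> h.py <<'E'
P=dict(Y=(.565,.0733),K=(.608,.001),R=(.628,.133),C=(.628,.064),M0=(.462,-.192),Mp=(.4295,-.126),Mm=(.4945,-.258),T=(.4345,.331))
def go(xy,z=None):
    s=observe();xy=P[xy] if isinstance(xy,str) else xy
    d=np.array([*xy,s['eef_pos'][2] if z is None else z])-s['eef_pos']
    R=s['tcp_rot'];print('t%.2f'%s['clock'],'pos',s['eef_pos'],'w%.3f F%s g%.1f'%(s['gripper_width'],s['force'],s['grip_force']),'move cm',R.T@d*100,'yaw%.4f'%np.arctan2(R[1,0],R[0,0]),R[:,2])
E
python3 -c "
from h import *
go('Y',.2)"
```

```text
t3.10 pos [ 0.2401 -0.4948  0.2313] w0.749 F[0.1023 0.3619 0.774 ] g0.0 move cm [-24.1864  60.8125   3.1274] yaw3.0007 [-0. -0. -1.]
```

Emit:
{"name": "servo_tool", "arguments": {"series": [{"claw": 6.4,"dx": -2,"dy": 5,"dz": 0,"rx": 0,"ry": 0,"rz": 0},{"claw": 6.4,"dx": -2,"dy": 5,"dz": 0,"rx": 0,"ry": 0,"rz": 0},{"claw": 6.4,"dx": -2,"dy": 5,"dz": 0,"rx": 0,"ry": 0,"rz": 0},{"claw": 6.4,"dx": -2,"dy": 5,"dz": 0,"rx": 0,"ry": 0,"rz": 0},{"claw": 6.4,"dx": -2,"dy": 5,"dz": 0,"rx": 0,"ry": 0,"rz": 0},{"claw": 6.4,"dx": -2,"dy": 5,"dz": 0,"rx": 0,"ry": 0,"rz": 0},{"claw": 6.4,"dx": -2,"dy": 5,"dz": 0,"rx": 0,"ry": 0,"rz": 0},{"claw": 6.4,"dx": -2,"dy": 5,"dz": 0,"rx": 0,"ry": 0,"rz": 0}]}}

```text
clock: 4.1
eef_pos: [0.455, -0.1194, 0.2315]
tcp_rot: [[-0.99, 0.144, 0.001], [0.144, 0.99, -0.0], [-0.001, -0.0, -1.0]]
force: [0.7, -1.0, -1.0]
gripper_width: 0.753
grip_force: 0.0
```

Emit:
{"name": "servo_tool", "arguments": {"series": [{"claw": 6.4,"dx": -2,"dy": 5,"dz": 0,"rx": 0,"ry": 0,"rz": 0},{"claw": 6.4,"dx": -2,"dy": 5,"dz": 0,"rx": 0,"ry": 0,"rz": 0},{"claw": 6.4,"dx": -2,"dy": 5,"dz": 0,"rx": 0,"ry": 0,"rz": 0},{"claw": 6.4,"dx": -2,"dy": 5,"dz": 0,"rx": 0,"ry": 0,"rz": 0},{"claw": 6.4,"dx": 0,"dy": 0.5,"dz": 0,"rx": 0,"ry": 0,"rz": 0},{"claw": 6.4,"dx": 0,"dy": 0,"dz": 0,"rx": 0,"ry": 0,"rz": 0},{"claw": 6.4,"dx": 0,"dy": 0,"dz": 0,"rx": 0,"ry": 0,"rz": 0}]}}

```text
clock: 4.97
eef_pos: [0.5617, 0.0699, 0.2315]
tcp_rot: [[-0.99, 0.142, 0.0], [0.142, 0.99, -0.0], [-0.0, -0.0, -1.0]]
force: [0.0, -0.3, -0.5]
gripper_width: 0.75
grip_force: 0.0
```

```bash
python3 -c "
from h import *
go('Y',.066)
shot('wrist','w1.png')
for n in ['jar_yellow_mid','jar_black_mid','jar_red_mid','carton_mid']:
  for d in finder.landmark_of(n,'wrist')[:2]: print(n,d['xyz'],d['confidence'])
"
```

```text
t4.97 pos [0.5617 0.0699 0.2315] w0.750 F[ 0.0311 -0.3247 -0.4536] g0.0 move cm [-0.2771  0.3875 16.5451] yaw2.9995 [ 0.0001 -0.0003 -1.    ]
jar_yellow_mid [0.5648, 0.077, 0.0633] 0.87
jar_black_mid [0.606, 0.0013, 0.0686] 0.61
jar_red_mid [0.6261, 0.1352, 0.0667] 0.84
carton_mid [0.6262, 0.0654, 0.032] 0.61
```

View pics/w1.png

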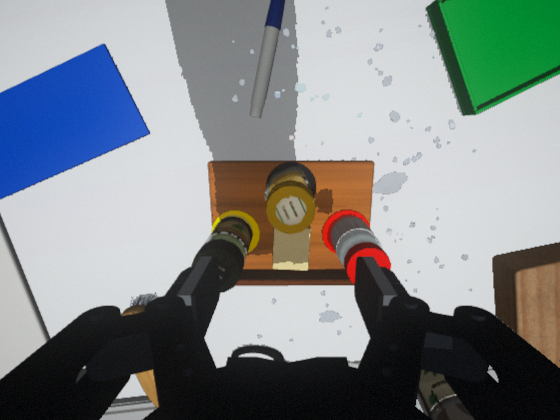

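Emit:
{"name": "servo_tool", "arguments": {"series": [{"claw": 6.4,"dx": -0.3,"dy": 0.5,"dz": 4,"rx": 0,"ry": 0,"rz": 0},{"claw": 6.4,"dx": 0,"dy": 0,"dz": 4,"rx": 0,"ry": 0,"rz": 0},{"claw": 6.4,"dx": 0,"dy": 0,"dz": 3,"rx": 0,"ry": 0,"rz": 0},{"claw": 6.4,"dx": 0,"dy": 0,"dz": 3,"rx": 0,"ry": 0,"rz": 0},{"claw": 6.4,"dx": 0,"dy": 0,"dz": 2.8,"rx": 0,"ry": 0,"rz": 0},{"claw": 6.4,"dx": 0,"dy": 0,"dz": 0,"rx": 0,"ry": 0,"rz": 0},{"claw": 3.8,"dx": 0,"dy": 0,"dz": 0,"rx": 0,"ry": 0,"rz": 0},{"claw": 3.8,"dx": 0,"dy": 0,"dz": 0,"rx": 0,"ry": 0,"rz": 0}]}}

```text
clock: 6.22
eef_pos: [0.5665, 0.0753, 0.0646]
tcp_rot: [[-0.99, 0.139, 0.002], [0.139, 0.99, 0.0], [-0.002, 0.0, -1.0]]
force: [0.0, -0.8, 0.3]
gripper_width: 0.549
grip_force: 30.9
```

Emit:
{"name": "servo_tool", "arguments": {"series": [{"claw": 3.8,"dx": 0,"dy": 0,"dz": 0,"rx": 0,"ry": 0,"rz": 0},{"claw": 3.8,"dx": 0,"dy": 0,"dz": 0,"rx": 0,"ry": 0,"rz": 0},{"claw": 3.8,"dx": 0,"dy": 0,"dz": 0,"rx": 0,"ry": 0,"rz": 0}]}}

```text
clock: 6.6
eef_pos: [0.5665, 0.0752, 0.0644]
tcp_rot: [[-0.99, 0.139, 0.002], [0.139, 0.99, -0.0], [-0.002, 0.0, -1.0]]
force: [-1.0, -1.4, 6.4]
gripper_width: 0.552
grip_force: 31.4
```

Emit:
{"name": "servo_tool", "arguments": {"series": [{"claw": 3.8,"dx": 0,"dy": 0,"dz": -3,"rx": 0,"ry": 0,"rz": 0},{"claw": 3.8,"dx": 0,"dy": 0,"dz": -5,"rx": 0,"ry": 0,"rz": 0},{"claw": 3.8,"dx": 0,"dy": 0,"dz": -5,"rx": 0,"ry": 0,"rz": 0},{"claw": 3.8,"dx": 0.3,"dy": -3,"dz": 0,"rx": 0,"ry": 0,"rz": 0},{"claw": 3.8,"dx": 0.3,"dy": -4,"dz": 0,"rx": 0,"ry": 0,"rz": 0},{"claw": 3.8,"dx": 0.3,"dy": -5,"dz": 0,"rx": 0,"ry": 0,"rz": 0},{"claw": 3.8,"dx": 0.3,"dy": -5,"dz": 0,"rx": 0,"ry": 0,"rz": 0},{"claw": 3.8,"dx": 0.3,"dy": -5,"dz": 0,"rx": 0,"ry": 0,"rz": 0}]}}

```text
clock: 7.6
eef_pos: [0.5197, -0.1417, 0.1935]
tcp_rot: [[-0.99, 0.139, 0.0], [0.139, 0.99, 0.0], [-0.0, 0.0, -1.0]]
force: [0.1, -0.3, -2.0]
gripper_width: 0.55
grip_force: 31.4
```

Emit:
{"name": "servo_tool", "arguments": {"series": [{"claw": 3.8,"dx": 0.3,"dy": -5,"dz": 0,"rx": 0,"ry": 0,"rz": 0},{"claw": 3.8,"dx": 0.3,"dy": -4,"dz": 0,"rx": 0,"ry": 0,"rz": 0},{"claw": 3.8,"dx": 0.3,"dy": -3,"dz": 0,"rx": 0,"ry": 0,"rz": 0},{"claw": 3.8,"dx": 0,"dy": 0,"dz": 4,"rx": 0,"ry": 0,"rz": 0},{"claw": 3.8,"dx": 0,"dy": 0,"dz": 4,"rx": 0,"ry": 0,"rz": 0},{"claw": 3.8,"dx": 0,"dy": 0,"dz": 0,"rx": 0,"ry": 0,"rz": 0},{"claw": 3.8,"dx": 0,"dy": 0,"dz": 0,"rx": 0,"ry": 0,"rz": 0}]}}

```text
clock: 8.48
eef_pos: [0.4952, -0.2582, 0.1147]
tcp_rot: [[-0.99, 0.139, 0.001], [0.139, 0.99, -0.001], [-0.001, -0.001, -1.0]]
force: [-0.0, -0.2, -1.3]
gripper_width: 0.549
grip_force: 31.5
```

```bash
python3 -c "
from h import *
go('Mm',.054)
"
```

```text
t8.47 pos [ 0.4952 -0.2582  0.1147] w0.549 F[-0.0147 -0.2155 -1.2736] g31.5 move cm [0.0789 0.0159 6.0728] yaw3.0020 [ 0.0011 -0.0008 -1.    ]
```

Emit:
{"name": "servo_tool", "arguments": {"series": [{"claw": 3.8,"dx": 0,"dy": 0,"dz": 3,"rx": 0,"ry": 0,"rz": 0},{"claw": 3.8,"dx": 0,"dy": 0,"dz": 2,"rx": 0,"ry": 0,"rz": 0},{"claw": 3.8,"dx": 0,"dy": 0,"dz": 0.6,"rx": 0,"ry": 0,"rz": 0},{"claw": 3.8,"dx": 0,"dy": 0,"dz": 0.5,"rx": 0,"ry": 0,"rz": 0},{"claw": 3.8,"dx": 0,"dy": 0,"dz": 0,"rx": 0,"ry": 0,"rz": 0},{"claw": 3.8,"dx": 0,"dy": 0,"dz": 0,"rx": 0,"ry": 0,"rz": 0}]}}

```text
clock: 9.22
eef_pos: [0.4953, -0.2584, 0.0535]
tcp_rot: [[-0.99, 0.139, 0.002], [0.139, 0.99, -0.001], [-0.002, -0.001, -1.0]]
force: [0.0, 0.2, 4.2]
gripper_width: 0.547
grip_force: 31.8
```

Emit:
{"name": "servo_tool", "arguments": {"series": [{"claw": 5.8,"dx": 0,"dy": 0,"dz": 0,"rx": 0,"ry": 0,"rz": 0},{"claw": 5.8,"dx": 0,"dy": 0,"dz": 0,"rx": 0,"ry": 0,"rz": 0},{"claw": 5.8,"dx": 0,"dy": 0,"dz": 0,"rx": 0,"ry": 0,"rz": 0},{"claw": 5.8,"dx": 0,"dy": 0,"dz": -4,"rx": 0,"ry": 0,"rz": 0},{"claw": 6.4,"dx": 0,"dy": 0,"dz": -5,"rx": 0,"ry": 0,"rz": 0},{"claw": 6.4,"dx": 0,"dy": 0,"dz": -5,"rx": 0,"ry": 0,"rz": 0},{"claw": 6.4,"dx": 0,"dy": 0,"dz": 0,"rx": 0,"ry": 0,"rz": 0}]}}

```text
clock: 10.1
eef_pos: [0.496, -0.2589, 0.1961]
tcp_rot: [[-0.99, 0.139, 0.005], [0.139, 0.99, -0.004], [-0.006, -0.003, -1.0]]
force: [0.6, -0.1, 0.2]
gripper_width: 0.751
grip_force: 0.0
```

```bash
python3 -c "
from h import *
go('K',.0635)
im=shot('wrist','w2.png')
for n in ['jar_yellow_mid']:
  for d in finder.landmark_of(n,'wrist')[:2]: print(n,d['xyz'],d['confidence'])
"
```

```text
t10.10 pos [ 0.496  -0.2589  0.1961] w0.751 F[ 0.602  -0.092   0.1654] g0.0 move cm [-7.3947 27.3413 13.2158] yaw3.0019 [ 0.0055 -0.004  -1.    ]
```

Emit:
{"name": "servo_tool", "arguments": {"series": [{"claw": 6.4,"dx": -1,"dy": 4,"dz": 0,"rx": 0,"ry": 0,"rz": 0},{"claw": 6.4,"dx": -1.4,"dy": 5,"dz": 0,"rx": 0,"ry": 0,"rz": 0},{"claw": 6.4,"dx": -1.4,"dy": 5,"dz": 0,"rx": 0,"ry": 0,"rz": 0},{"claw": 6.4,"dx": -1.4,"dy": 5,"dz": 0,"rx": 0,"ry": 0,"rz": 0},{"claw": 6.4,"dx": -1.2,"dy": 5,"dz": 0,"rx": 0,"ry": 0,"rz": 0},{"claw": 6.4,"dx": -1,"dy": 3.3,"dz": 0,"rx": 0,"ry": 0,"rz": 0},{"claw": 6.4,"dx": 0,"dy": 0,"dz": 0,"rx": 0,"ry": 0,"rz": 0},{"claw": 6.4,"dx": 0,"dy": 0,"dz": 0,"rx": 0,"ry": 0,"rz": 0}]}}

```text
clock: 11.2
eef_pos: [0.6053, 0.0018, 0.1909]
tcp_rot: [[-0.99, 0.139, -0.002], [0.139, 0.99, 0.0], [0.002, -0.0, -1.0]]
force: [-0.5, -0.4, -0.2]
gripper_width: 0.75
grip_force: 0.0
```

```bash
python3 -c "
from h import *
go('K',.068)
im=shot('wrist','w3.png')
for n in ['jar_black_mid','jar_red_mid','carton_mid','coaster_black']:
  for d in finder.landmark_of(n,'wrist')[:2]: print(n,d['xyz'],d['confidence'])
"
```

```text
t11.20 pos [0.6053 0.0018 0.1909] w0.750 F[-0.5093 -0.4018 -0.1943] g0.0 move cm [-0.3106 -0.0361 12.291 ] yaw3.0020 [-0.0024  0.0001 -1.    ]
jar_black_mid [0.6079, 0.0684, 0.0021] 0.69
jar_black_mid [0.6061, 0.0014, 0.0677] 0.57
jar_red_mid [0.6234, 0.133, 0.0688] 0.56
carton_mid [0.6259, 0.0656, 0.0332] 0.82
coaster_black [0.567, 0.0783, 0.0092] 0.86
```

View pics/w3.png

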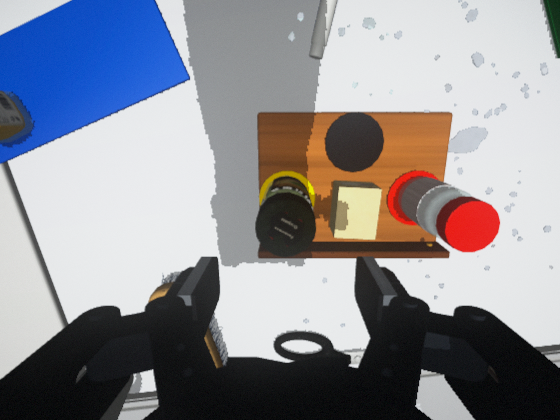

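Emit:
{"name": "servo_tool", "arguments": {"series": [{"claw": 6.4,"dx": -0.2,"dy": 0,"dz": 4,"rx": 0,"ry": 0,"rz": 0},{"claw": 6.4,"dx": 0,"dy": 0,"dz": 4,"rx": 0,"ry": 0,"rz": 0},{"claw": 6.4,"dx": 0,"dy": 0,"dz": 3,"rx": 0,"ry": 0,"rz": 0},{"claw": 6.4,"dx": 0,"dy": 0,"dz": 1.3,"rx": 0,"ry": 0,"rz": 0},{"claw": 6.4,"dx": 0,"dy": 0,"dz": 0,"rx": 0,"ry": 0,"rz": 0},{"claw": 3.8,"dx": 0,"dy": 0,"dz": 0,"rx": 0,"ry": 0,"rz": 0},{"claw": 3.8,"dx": 0,"dy": 0,"dz": 0,"rx": 0,"ry": 0,"rz": 0},{"claw": 3.8,"dx": 0,"dy": 0,"dz": 0,"rx": 0,"ry": 0,"rz": 0}]}}

```text
clock: 12.45
eef_pos: [0.6087, 0.0014, 0.0708]
tcp_rot: [[-0.99, 0.14, 0.003], [0.14, 0.99, -0.001], [-0.003, -0.001, -1.0]]
force: [-1.5, -1.3, 6.0]
gripper_width: 0.499
grip_force: 30.6
```

Emit:
{"name": "servo_tool", "arguments": {"series": [{"claw": 3.8,"dx": 0,"dy": 0,"dz": 0,"rx": 0,"ry": 0,"rz": 0},{"claw": 3.8,"dx": 0,"dy": 0,"dz": 0,"rx": 0,"ry": 0,"rz": 0}]}}

```text
clock: 12.7
eef_pos: [0.6087, 0.0014, 0.0707]
tcp_rot: [[-0.99, 0.14, 0.003], [0.14, 0.99, -0.001], [-0.003, -0.001, -1.0]]
force: [-0.5, -1.4, 5.6]
gripper_width: 0.495
grip_force: 30.6
```

```bash
python3 -c "
from h import *
go('M0',.058)
"
```

```text
t12.70 pos [0.6087 0.0014 0.0707] w0.495 F[-0.5226 -1.3669  5.5644] g30.6 move cm [ 11.8315 -21.1974   1.2546] yaw3.0016 [ 0.0026 -0.0009 -1.    ]
```

Emit:
{"name": "servo_tool", "arguments": {"series": [{"claw": 3.8,"dx": 0,"dy": 0,"dz": -3,"rx": 0,"ry": 0,"rz": 0},{"claw": 3.8,"dx": 0,"dy": 0,"dz": -5,"rx": 0,"ry": 0,"rz": 0},{"claw": 3.8,"dx": 0,"dy": 0,"dz": -3,"rx": 0,"ry": 0,"rz": 0},{"claw": 3.8,"dx": 1.5,"dy": -2.7,"dz": 0,"rx": 0,"ry": 0,"rz": 0},{"claw": 3.8,"dx": 2,"dy": -3.6,"dz": 0,"rx": 0,"ry": 0,"rz": 0},{"claw": 3.8,"dx": 2.5,"dy": -4.5,"dz": 0,"rx": 0,"ry": 0,"rz": 0},{"claw": 3.8,"dx": 2.5,"dy": -4.5,"dz": 0,"rx": 0,"ry": 0,"rz": 0},{"claw": 3.8,"dx": 2,"dy": -3.6,"dz": 0,"rx": 0,"ry": 0,"rz": 0}]}}

```text
clock: 13.7
eef_pos: [0.4764, -0.1718, 0.1797]
tcp_rot: [[-0.99, 0.14, 0.001], [0.14, 0.99, -0.0], [-0.001, -0.0, -1.0]]
force: [1.7, -0.6, -1.5]
gripper_width: 0.499
grip_force: 30.9
```

Emit:
{"name": "servo_tool", "arguments": {"series": [{"claw": 3.8,"dx": 1.3,"dy": -2.3,"dz": 0,"rx": 0,"ry": 0,"rz": 0},{"claw": 3.8,"dx": 0,"dy": 0,"dz": 3,"rx": 0,"ry": 0,"rz": 0},{"claw": 3.8,"dx": 0,"dy": 0,"dz": 3,"rx": 0,"ry": 0,"rz": 0},{"claw": 3.8,"dx": 0,"dy": 0,"dz": 0,"rx": 0,"ry": 0,"rz": 0},{"claw": 3.8,"dx": 0,"dy": 0,"dz": 0,"rx": 0,"ry": 0,"rz": 0}]}}

```text
clock: 14.32
eef_pos: [0.462, -0.1918, 0.1204]
tcp_rot: [[-0.99, 0.139, 0.001], [0.139, 0.99, -0.001], [-0.001, -0.0, -1.0]]
force: [0.5, 0.6, -0.7]
gripper_width: 0.494
grip_force: 30.9
```

```bash
python3 -c "
from h import *
go('M0',.0597)
"
```

```text
t14.32 pos [ 0.462  -0.1918  0.1204] w0.494 F[ 0.471   0.6028 -0.7084] g30.9 move cm [ 0.0063 -0.0131  6.0729] yaw3.0020 [ 0.001  -0.0005 -1.    ]
```

Emit:
{"name": "servo_tool", "arguments": {"series": [{"claw": 3.8,"dx": 0,"dy": 0,"dz": 3,"rx": 0,"ry": 0,"rz": 0},{"claw": 3.8,"dx": 0,"dy": 0,"dz": 2,"rx": 0,"ry": 0,"rz": 0},{"claw": 3.8,"dx": 0,"dy": 0,"dz": 0.7,"rx": 0,"ry": 0,"rz": 0},{"claw": 3.8,"dx": 0,"dy": 0,"dz": 0.4,"rx": 0,"ry": 0,"rz": 0},{"claw": 3.8,"dx": 0,"dy": 0,"dz": 0,"rx": 0,"ry": 0,"rz": 0},{"claw": 3.8,"dx": 0,"dy": 0,"dz": 0,"rx": 0,"ry": 0,"rz": 0}]}}

```text
clock: 15.08
eef_pos: [0.4623, -0.1923, 0.0595]
tcp_rot: [[-0.99, 0.139, 0.002], [0.139, 0.99, -0.001], [-0.002, -0.001, -1.0]]
force: [-0.6, -0.9, 5.9]
gripper_width: 0.498
grip_force: 31.2
```

Emit:
{"name": "servo_tool", "arguments": {"series": [{"claw": 5.7,"dx": 0,"dy": 0,"dz": 0,"rx": 0,"ry": 0,"rz": 0},{"claw": 5.7,"dx": 0,"dy": 0,"dz": 0,"rx": 0,"ry": 0,"rz": 0},{"claw": 5.7,"dx": 0,"dy": 0,"dz": 0,"rx": 0,"ry": 0,"rz": 0},{"claw": 5.7,"dx": 0,"dy": 0,"dz": -4,"rx": 0,"ry": 0,"rz": 0},{"claw": 6.4,"dx": 0,"dy": 0,"dz": -5,"rx": 0,"ry": 0,"rz": 0},{"claw": 6.4,"dx": 0,"dy": 0,"dz": -4,"rx": 0,"ry": 0,"rz": 0},{"claw": 6.4,"dx": -1.7,"dy": 5,"dz": 0,"rx": 0,"ry": 0,"rz": 0},{"claw": 6.4,"dx": -1.7,"dy": 5,"dz": 0,"rx": 0,"ry": 0,"rz": 0}]}}

```text
clock: 16.08
eef_pos: [0.5097, -0.0969, 0.1889]
tcp_rot: [[-0.99, 0.141, 0.001], [0.141, 0.99, -0.0], [-0.001, -0.0, -1.0]]
force: [0.9, -0.9, -0.3]
gripper_width: 0.75
grip_force: 0.0
```

Emit:
{"name": "servo_tool", "arguments": {"series": [{"claw": 6.4,"dx": -1.7,"dy": 5,"dz": 0,"rx": 0,"ry": 0,"rz": 0},{"claw": 6.4,"dx": -1.7,"dy": 5,"dz": 0,"rx": 0,"ry": 0,"rz": 0},{"claw": 6.4,"dx": -1.7,"dy": 5,"dz": 0,"rx": 0,"ry": 0,"rz": 0},{"claw": 6.4,"dx": -1.7,"dy": 5,"dz": 0,"rx": 0,"ry": 0,"rz": 0},{"claw": 6.4,"dx": -1.6,"dy": 4.6,"dz": 0,"rx": 0,"ry": 0,"rz": 0},{"claw": 6.4,"dx": 0,"dy": 0,"dz": 0,"rx": 0,"ry": 0,"rz": 0},{"claw": 6.4,"dx": 0,"dy": 0,"dz": 0,"rx": 0,"ry": 0,"rz": 0}]}}

```text
clock: 16.95
eef_pos: [0.6262, 0.1344, 0.1878]
tcp_rot: [[-0.99, 0.139, -0.001], [0.139, 0.99, -0.0], [0.001, -0.0, -1.0]]
force: [-0.4, -0.0, -0.3]
gripper_width: 0.75
grip_force: 0.0
```

```bash
python3 -c "
from h import *
go('R',.0635)
im=shot('wrist','w4.png')
for n in ['jar_red_mid','carton_mid','coaster_black','coaster_yellow']:
  for d in finder.landmark_of(n,'wrist')[:2]: print(n,d['xyz'],d['confidence'])
"
```

```text
t16.95 pos [0.6262 0.1344 0.1878] w0.750 F[-0.3651 -0.017  -0.2785] g0.0 move cm [-0.2066 -0.1121 12.4261] yaw3.0024 [-0.0011 -0.0003 -1.    ]
carton_mid [0.6235, 0.065, 0.0278] 0.87
carton_mid [0.6155, 0.0016, 0.0098] 0.68
coaster_black [0.5679, 0.0764, 0.0123] 0.79
coaster_yellow [0.613, -0.0004, 0.01] 0.81
```

Emit:
{"name": "servo_tool", "arguments": {"series": [{"claw": 6.4,"dx": 0,"dy": 0,"dz": 4,"rx": 0,"ry": 0,"rz": 0},{"claw": 6.4,"dx": 0,"dy": 0,"dz": 4,"rx": 0,"ry": 0,"rz": 0},{"claw": 6.4,"dx": 0,"dy": 0,"dz": 3,"rx": 0,"ry": 0,"rz": 0},{"claw": 6.4,"dx": 0,"dy": 0,"dz": 1.3,"rx": 0,"ry": 0,"rz": 0},{"claw": 6.4,"dx": 0,"dy": 0,"dz": 0,"rx": 0,"ry": 0,"rz": 0},{"claw": 3.8,"dx": 0,"dy": 0,"dz": 0,"rx": 0,"ry": 0,"rz": 0},{"claw": 3.8,"dx": 0,"dy": 0,"dz": 0,"rx": 0,"ry": 0,"rz": 0},{"claw": 3.8,"dx": 0,"dy": 0,"dz": 0,"rx": 0,"ry": 0,"rz": 0}]}}

```text
clock: 18.2
eef_pos: [0.6274, 0.1344, 0.0669]
tcp_rot: [[-0.99, 0.139, 0.003], [0.139, 0.99, -0.0], [-0.003, 0.0, -1.0]]
force: [-0.1, -1.2, 6.5]
gripper_width: 0.5
grip_force: 30.9
```

Emit:
{"name": "servo_tool", "arguments": {"series": [{"claw": 3.8,"dx": 0,"dy": 0,"dz": 0,"rx": 0,"ry": 0,"rz": 0},{"claw": 3.8,"dx": 0,"dy": 0,"dz": 0,"rx": 0,"ry": 0,"rz": 0}]}}

```text
clock: 18.45
eef_pos: [0.6274, 0.1344, 0.0669]
tcp_rot: [[-0.99, 0.139, 0.003], [0.139, 0.99, -0.0], [-0.003, 0.0, -1.0]]
force: [0.2, -0.8, 7.0]
gripper_width: 0.497
grip_force: 30.9
```

```bash
python3 -c "
from h import *
go('Mp',.058)
"
```

```text
t18.45 pos [0.6274 0.1344 0.0669] w0.497 F[ 0.2406 -0.8374  6.9996] g30.9 move cm [ 15.9697 -28.5479   0.839 ] yaw3.0017 [ 0.0028 -0.0001 -1.    ]
```

Emit:
{"name": "servo_tool", "arguments": {"series": [{"claw": 3.8,"dx": 0,"dy": 0,"dz": -3,"rx": 0,"ry": 0,"rz": 0},{"claw": 3.8,"dx": 0,"dy": 0,"dz": -5,"rx": 0,"ry": 0,"rz": 0},{"claw": 3.8,"dx": 0,"dy": 0,"dz": -3,"rx": 0,"ry": 0,"rz": 0},{"claw": 3.8,"dx": 1.5,"dy": -2.7,"dz": 0,"rx": 0,"ry": 0,"rz": 0},{"claw": 3.8,"dx": 2.5,"dy": -4.5,"dz": 0,"rx": 0,"ry": 0,"rz": 0},{"claw": 3.8,"dx": 2.8,"dy": -5,"dz": 0,"rx": 0,"ry": 0,"rz": 0},{"claw": 3.8,"dx": 2.8,"dy": -5,"dz": 0,"rx": 0,"ry": 0,"rz": 0},{"claw": 3.8,"dx": 2.8,"dy": -5,"dz": 0,"rx": 0,"ry": 0,"rz": 0}]}}

```text
clock: 19.45
eef_pos: [0.4717, -0.0692, 0.1758]
tcp_rot: [[-0.99, 0.139, 0.001], [0.139, 0.99, -0.0], [-0.001, -0.0, -1.0]]
force: [0.8, -0.9, -0.6]
gripper_width: 0.496
grip_force: 31.2
```

Emit:
{"name": "servo_tool", "arguments": {"series": [{"claw": 3.8,"dx": 2.2,"dy": -4,"dz": 0,"rx": 0,"ry": 0,"rz": 0},{"claw": 3.8,"dx": 1.4,"dy": -2.3,"dz": 0,"rx": 0,"ry": 0,"rz": 0},{"claw": 3.8,"dx": 0,"dy": 0,"dz": 3,"rx": 0,"ry": 0,"rz": 0},{"claw": 3.8,"dx": 0,"dy": 0,"dz": 3,"rx": 0,"ry": 0,"rz": 0},{"claw": 3.8,"dx": 0,"dy": 0,"dz": 0,"rx": 0,"ry": 0,"rz": 0},{"claw": 3.8,"dx": 0,"dy": 0,"dz": 0,"rx": 0,"ry": 0,"rz": 0}]}}

```text
clock: 20.2
eef_pos: [0.429, -0.1256, 0.1164]
tcp_rot: [[-0.99, 0.139, 0.001], [0.139, 0.99, -0.001], [-0.001, -0.0, -1.0]]
force: [0.4, 0.2, -0.2]
gripper_width: 0.498
grip_force: 31.1
```

```bash
python3 -c "
from h import *
go('Mp',.0559)
"
```

```text
t20.20 pos [ 0.429  -0.1256  0.1164] w0.498 F[ 0.4397  0.2333 -0.1735] g31.1 move cm [-0.0511 -0.029   6.0538] yaw3.0020 [ 0.0011 -0.0005 -1.    ]
```

Emit:
{"name": "servo_tool", "arguments": {"series": [{"claw": 3.8,"dx": 0,"dy": 0,"dz": 3,"rx": 0,"ry": 0,"rz": 0},{"claw": 3.8,"dx": 0,"dy": 0,"dz": 2,"rx": 0,"ry": 0,"rz": 0},{"claw": 3.8,"dx": 0,"dy": 0,"dz": 0.7,"rx": 0,"ry": 0,"rz": 0},{"claw": 3.8,"dx": 0,"dy": 0,"dz": 0.4,"rx": 0,"ry": 0,"rz": 0},{"claw": 3.8,"dx": 0,"dy": 0,"dz": 0,"rx": 0,"ry": 0,"rz": 0},{"claw": 3.8,"dx": 0,"dy": 0,"dz": 0,"rx": 0,"ry": 0,"rz": 0}]}}

```text
clock: 20.95
eef_pos: [0.4293, -0.126, 0.0557]
tcp_rot: [[-0.99, 0.139, 0.002], [0.139, 0.99, -0.001], [-0.002, -0.001, -1.0]]
force: [-0.5, -0.1, 7.2]
gripper_width: 0.5
grip_force: 32.0
```

Emit:
{"name": "servo_tool", "arguments": {"series": [{"claw": 5.7,"dx": 0,"dy": 0,"dz": 0,"rx": 0,"ry": 0,"rz": 0},{"claw": 5.7,"dx": 0,"dy": 0,"dz": 0,"rx": 0,"ry": 0,"rz": 0},{"claw": 5.7,"dx": 0,"dy": 0,"dz": 0,"rx": 0,"ry": 0,"rz": 0},{"claw": 5.7,"dx": 0,"dy": 0,"dz": -4,"rx": 0,"ry": 0,"rz": 0},{"claw": 6.4,"dx": 0,"dy": 0,"dz": -5,"rx": 0,"ry": 0,"rz": 0},{"claw": 6.4,"dx": 0,"dy": 0,"dz": -4,"rx": 0,"ry": 0,"rz": 0},{"claw": 6.4,"dx": -3.4,"dy": 4.3,"dz": 0,"rx": 0,"ry": 0,"rz": 0},{"claw": 6.4,"dx": -3.4,"dy": 4.3,"dz": 0,"rx": 0,"ry": 0,"rz": 0}]}}

```text
clock: 21.95
eef_pos: [0.5089, -0.0493, 0.1852]
tcp_rot: [[-0.99, 0.141, 0.002], [0.141, 0.99, -0.001], [-0.002, -0.0, -1.0]]
force: [0.3, -1.2, 0.0]
gripper_width: 0.751
grip_force: 0.0
```

Emit:
{"name": "servo_tool", "arguments": {"series": [{"claw": 6.4,"dx": -3.4,"dy": 4.3,"dz": 0,"rx": 0,"ry": 0,"rz": 0},{"claw": 6.4,"dx": -3.4,"dy": 4.3,"dz": 0,"rx": 0,"ry": 0,"rz": 0},{"claw": 6.4,"dx": -3.4,"dy": 4.3,"dz": 0,"rx": 0,"ry": 0,"rz": 0},{"claw": 6.4,"dx": 0,"dy": 0,"dz": 0,"rx": 0,"ry": 0,"rz": 0},{"claw": 6.4,"dx": 0,"dy": 0,"dz": 0,"rx": 0,"ry": 0,"rz": 0}]}}

```text
clock: 22.58
eef_pos: [0.6263, 0.0638, 0.1837]
tcp_rot: [[-0.99, 0.139, -0.001], [0.139, 0.99, -0.0], [0.001, -0.0, -1.0]]
force: [0.1, -0.3, 0.7]
gripper_width: 0.748
grip_force: 0.0
```

```bash
python3 -c "
from h import *
go('C',.018)
im=shot('wrist','w5.png')
for n in ['carton_mid','coaster_black','coaster_yellow','coaster_red']:
  for d in finder.landmark_of(n,'wrist')[:2]: print(n,d['xyz'],d['confidence'])
shot('top','t5.png')
for n in ['jar_red_mid','jar_yellow_mid','jar_black_mid','coaster_red','coaster_black','coaster_yellow']:
  for d in finder.landmark_of(n,'top')[:1]: print(n,d['xyz'],d['confidence'])
"
```

```text
t22.57 pos [0.6263 0.0638 0.1837] w0.748 F[ 0.1173 -0.3164  0.6543] g0.0 move cm [-0.1842  0.0529 16.5704] yaw3.0023 [-0.0013 -0.0002 -1.    ]
carton_mid [0.6271, 0.0672, 0.0323] 0.75
carton_mid [0.5664, 0.0749, 0.0104] 0.25
coaster_black [0.5698, 0.0764, 0.0076] 0.97
coaster_yellow [0.614, 0.0015, 0.0091] 0.84
coaster_red [0.6276, 0.1317, 0.009] 0.8
jar_red_mid [0.4328, -0.1309, 0.056] 0.76
jar_yellow_mid [0.4932, -0.2615, 0.0599] 0.81
jar_black_mid [0.4572, -0.1922, 0.0537] 0.5
coaster_black [0.4334, 0.3282, 0.0003] 0.31
coaster_yellow [0.457, -0.1902, 0.0564] 0.55
```

View pics/w5.png

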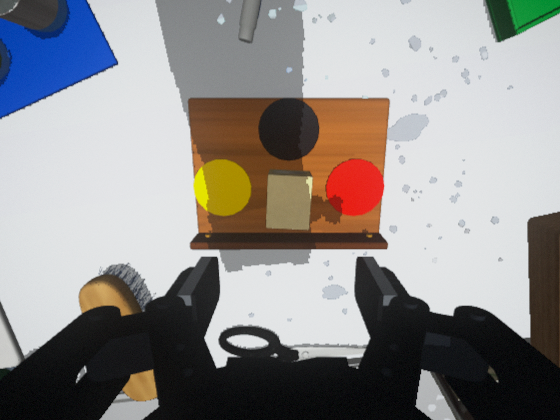

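View pics/t5.png

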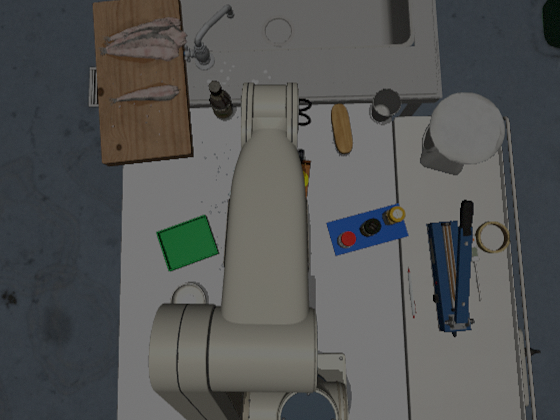

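```bash
cat >> h.py <<'E'
def wworld(s,u,v,z):
    p=cams.camera_params('wrist');T=np.eye(4);T[:3,:3]=s['tcp_rot'];T[:3,3]=s['eef_pos'];T=T@p['hand_eye']
    d=T[:3,:3]@np.array([(u-p['cx'])/p['fx'],(v-p['cy'])/p['fy'],1]);return T[:3,3]+d*(z-T[2,3])/d[2]
E
python3 - <<'E'
from h import *
s=observe()
for n,u,v,z in [('cY',222.5,187.5,.015),('cR',354.5,187,.015),('cB',289,129,.015),('carton top front l',268,176,.047),('front r',313,178,.047),('back l',267,229,.047),('back r',310,230,.047)]: print(n,wworld(s,u,v,z))
for n,u,v,z in [('red',347,239,.104),('blk',372,227,.11),('yel',396.5,213.5,.104)]: print(n,toworld('top',u,v,z))
E
```

```text
cY [0.6124 0.0015 0.015 ]
cR [0.6301 0.1315 0.015 ]
cB [0.5659 0.0747 0.015 ]
carton top front l [0.6023 0.0508 0.047 ]
front r [0.6096 0.0899 0.047 ]
back l [0.651  0.0422 0.047 ]
back r [0.6575 0.0815 0.047 ]
red [ 0.4286 -0.1208  0.104 ]
blk [ 0.4588 -0.1882  0.11  ]
yel [ 0.4944 -0.257   0.104 ]
```

Emit:
{"name": "servo_tool", "arguments": {"series": [{"claw": 6.4,"dx": -0.3,"dy": 0.2,"dz": 5,"rx": 0,"ry": 0,"rz": 0},{"claw": 6.4,"dx": 0,"dy": 0,"dz": 5,"rx": 0,"ry": 0,"rz": 0},{"claw": 6.4,"dx": 0,"dy": 0,"dz": 3,"rx": 0,"ry": 0,"rz": 0},{"claw": 6.4,"dx": 0,"dy": 0,"dz": 2,"rx": 0,"ry": 0,"rz": 0},{"claw": 6.4,"dx": 0,"dy": 0,"dz": 1.4,"rx": 0,"ry": 0,"rz": 0},{"claw": 6.4,"dx": 0,"dy": 0,"dz": 0,"rx": 0,"ry": 0,"rz": 0},{"claw": 3.4,"dx": 0,"dy": 0,"dz": 0,"rx": 0,"ry": 0,"rz": 0},{"claw": 3.4,"dx": 0,"dy": 0,"dz": 0,"rx": 0,"ry": 0,"rz": 0}]}}

```text
clock: 24.18
eef_pos: [0.6307, 0.0654, 0.0215]
tcp_rot: [[-0.99, 0.139, 0.002], [0.139, 0.99, -0.0], [-0.002, 0.0, -1.0]]
force: [1.3, 0.0, 2.7]
gripper_width: 0.465
grip_force: 30.3
```

Emit:
{"name": "servo_tool", "arguments": {"series": [{"claw": 3.4,"dx": 0,"dy": 0,"dz": 0,"rx": 0,"ry": 0,"rz": 0},{"claw": 3.4,"dx": 0,"dy": 0,"dz": 0,"rx": 0,"ry": 0,"rz": 0},{"claw": 3.4,"dx": 0,"dy": 0,"dz": 0,"rx": 0,"ry": 0,"rz": 0}]}}

```text
clock: 24.55
eef_pos: [0.6307, 0.0653, 0.0215]
tcp_rot: [[-0.99, 0.139, 0.002], [0.139, 0.99, -0.0], [-0.002, 0.0, -1.0]]
force: [-0.4, 0.1, 6.8]
gripper_width: 0.465
grip_force: 30.6
```

```bash
python3 -c "
from h import *
go('T',.018)
"
```

```text
t24.55 pos [0.6307 0.0653 0.0215] w0.465 F[-0.3931  0.1485  6.8325] g30.6 move cm [23.1316 23.5727  0.3024] yaw3.0018 [ 0.0022 -0.     -1.    ]
```

Emit:
{"name": "servo_tool", "arguments": {"series": [{"claw": 3.4,"dx": 0,"dy": 0,"dz": -3,"rx": 0,"ry": 0,"rz": 0},{"claw": 3.4,"dx": 0,"dy": 0,"dz": -5,"rx": 0,"ry": 0,"rz": 0},{"claw": 3.4,"dx": 3.1,"dy": 3.1,"dz": -2,"rx": 0,"ry": 0,"rz": 0},{"claw": 3.4,"dx": 4,"dy": 4.1,"dz": 0,"rx": 0,"ry": 0,"rz": 0},{"claw": 3.4,"dx": 4,"dy": 4.1,"dz": 0,"rx": 0,"ry": 0,"rz": 0},{"claw": 3.4,"dx": 4,"dy": 4.1,"dz": 0,"rx": 0,"ry": 0,"rz": 0},{"claw": 3.4,"dx": 4,"dy": 4.1,"dz": 0,"rx": 0,"ry": 0,"rz": 0},{"claw": 3.4,"dx": 4,"dy": 4.1,"dz": 0,"rx": 0,"ry": 0,"rz": 0}]}}

```text
clock: 25.55
eef_pos: [0.4329, 0.3325, 0.1207]
tcp_rot: [[-0.99, 0.14, 0.001], [0.14, 0.99, 0.0], [-0.001, 0.0, -1.0]]
force: [0.8, 0.7, -0.3]
gripper_width: 0.467
grip_force: 30.1
```

Emit:
{"name": "servo_tool", "arguments": {"series": [{"claw": 3.4,"dx": 0,"dy": 0,"dz": 3,"rx": 0,"ry": 0,"rz": 0},{"claw": 3.4,"dx": 0,"dy": 0,"dz": 3,"rx": 0,"ry": 0,"rz": 0},{"claw": 3.4,"dx": 0,"dy": 0,"dz": 0,"rx": 0,"ry": 0,"rz": 0},{"claw": 3.4,"dx": 0,"dy": 0,"dz": 0,"rx": 0,"ry": 0,"rz": 0}]}}

```text
clock: 26.05
eef_pos: [0.4347, 0.3313, 0.0613]
tcp_rot: [[-0.99, 0.14, 0.001], [0.14, 0.99, 0.0], [-0.001, 0.001, -1.0]]
force: [0.2, -0.5, -1.0]
gripper_width: 0.465
grip_force: 30.1
```

```bash
python3 -c "
from h import *
go('T',.0135)
"
```

```text
t26.05 pos [0.4347 0.3313 0.0613] w0.465 F[ 0.1566 -0.5197 -0.9786] g30.1 move cm [ 0.0151 -0.0379  4.7841] yaw3.0016 [ 0.0009  0.0005 -1.    ]
```

Emit:
{"name": "servo_tool", "arguments": {"series": [{"claw": 3.4,"dx": 0,"dy": 0,"dz": 3,"rx": 0,"ry": 0,"rz": 0},{"claw": 3.4,"dx": 0,"dy": 0,"dz": 1.4,"rx": 0,"ry": 0,"rz": 0},{"claw": 3.4,"dx": 0,"dy": 0,"dz": 0.4,"rx": 0,"ry": 0,"rz": 0},{"claw": 3.4,"dx": 0,"dy": 0,"dz": 0.1,"rx": 0,"ry": 0,"rz": 0},{"claw": 3.4,"dx": 0,"dy": 0,"dz": 0,"rx": 0,"ry": 0,"rz": 0},{"claw": 5.6,"dx": 0,"dy": 0,"dz": 0,"rx": 0,"ry": 0,"rz": 0},{"claw": 5.6,"dx": 0,"dy": 0,"dz": 0,"rx": 0,"ry": 0,"rz": 0},{"claw": 5.6,"dx": 0,"dy": 0,"dz": 0,"rx": 0,"ry": 0,"rz": 0}]}}

```text
clock: 27.05
eef_pos: [0.4343, 0.3313, 0.0115]
tcp_rot: [[-0.99, 0.139, 0.0], [0.139, 0.99, 0.0], [-0.0, 0.0, -1.0]]
force: [-0.1, -0.3, -0.2]
gripper_width: 0.657
grip_force: 0.0
```

Emit:
{"name": "servo_tool", "arguments": {"series": [{"claw": 5.6,"dx": 0,"dy": 0,"dz": -4,"rx": 0,"ry": 0,"rz": 0},{"claw": 5.8,"dx": 0,"dy": 0,"dz": -6,"rx": 0,"ry": 0,"rz": 0},{"claw": 6.2,"dx": 0,"dy": 0,"dz": -6,"rx": 0,"ry": 0,"rz": 0},{"claw": 6.2,"dx": 0,"dy": -4,"dz": -2,"rx": 0,"ry": 0,"rz": 0},{"claw": 6.2,"dx": 0,"dy": -5,"dz": 0,"rx": 0,"ry": 0,"rz": 0},{"claw": 6.2,"dx": 0,"dy": -5,"dz": 0,"rx": 0,"ry": 0,"rz": 0},{"claw": 6.2,"dx": 0,"dy": -5,"dz": 0,"rx": 0,"ry": 0,"rz": 0},{"claw": 6.2,"dx": 0,"dy": -5,"dz": 0,"rx": 0,"ry": 0,"rz": 0}]}}

```text
clock: 28.05
eef_pos: [0.4003, 0.0922, 0.1914]
tcp_rot: [[-0.99, 0.139, 0.0], [0.139, 0.99, -0.0], [-0.0, 0.0, -1.0]]
force: [0.8, -0.6, 0.5]
gripper_width: 0.728
grip_force: 0.0
```

```bash
python3 -c "
from h import *
go('Mp',.19)
shot('top','t6.png')
for n in ['carton_mid','jar_red_mid','jar_yellow_mid','jar_black_mid']:
  for d in finder.landmark_of(n,'top')[:1]: print(n,d['xyz'],d['confidence'])
"
```

```text
t28.05 pos [0.4003 0.0922 0.1914] w0.728 F[ 0.7706 -0.6296  0.4568] g0.0 move cm [ -5.9261 -21.2007   0.142 ] yaw3.0022 [ 0.0004 -0.     -1.    ]
carton_mid [0.4331, 0.3278, 0.0203] 0.83
jar_red_mid [0.4329, -0.1293, 0.049] 0.76
jar_yellow_mid [0.4947, -0.2602, 0.0564] 0.6
jar_black_mid [0.4569, -0.1945, 0.0588] 0.63
```

View pics/t6.png

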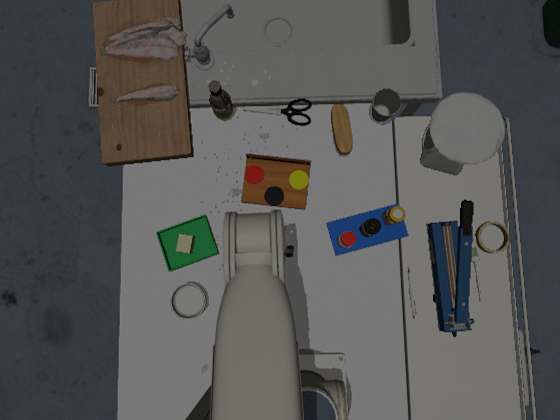

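Emit:
{"name": "servo_tool", "arguments": {"series": [{"claw": 5.8,"dx": -1,"dy": -3.2,"dz": 0,"rx": 0,"ry": 0,"rz": 0},{"claw": 5.8,"dx": -1.3,"dy": -5,"dz": 0,"rx": 0,"ry": 0,"rz": 0},{"claw": 5.8,"dx": -1.3,"dy": -5,"dz": 0,"rx": 0,"ry": 0,"rz": 0},{"claw": 5.8,"dx": -1.3,"dy": -5,"dz": 0,"rx": 0,"ry": 0,"rz": 0},{"claw": 5.8,"dx": -1,"dy": -3,"dz": 0,"rx": 0,"ry": 0,"rz": 0},{"claw": 5.8,"dx": 0,"dy": 0,"dz": 4,"rx": 0,"ry": 0,"rz": 0},{"claw": 5.8,"dx": 0,"dy": 0,"dz": 0,"rx": 0,"ry": 0,"rz": 0},{"claw": 5.8,"dx": 0,"dy": 0,"dz": 0,"rx": 0,"ry": 0,"rz": 0}]}}

```text
clock: 29.3
eef_pos: [0.4302, -0.1238, 0.1522]
tcp_rot: [[-0.991, 0.138, 0.0], [0.138, 0.991, -0.0], [-0.0, -0.0, -1.0]]
force: [0.8, 0.0, -0.4]
gripper_width: 0.68
grip_force: 0.0
```

```bash
python3 -c "
from h import *
go('Mp',.0557)
s=observe();shot('wrist','w7.png')
for n in ['jar_red_mid','jar_yellow_mid','jar_black_mid']:
  for d in finder.landmark_of(n,'wrist')[:1]: print(n,d['xyz'],d['confidence'])
"
```

```text
t29.30 pos [ 0.4302 -0.1238  0.1522] w0.680 F[ 0.8082  0.0343 -0.3598] g0.0 move cm [ 0.0433 -0.2281  9.6471] yaw3.0036 [ 0.0003 -0.     -1.    ]
jar_red_mid [0.4287, -0.1219, 0.0559] 0.88
jar_yellow_mid [0.494, -0.2568, 0.0529] 0.84
jar_black_mid [0.459, -0.1948, 0.0585] 0.61
```

View pics/w7.png

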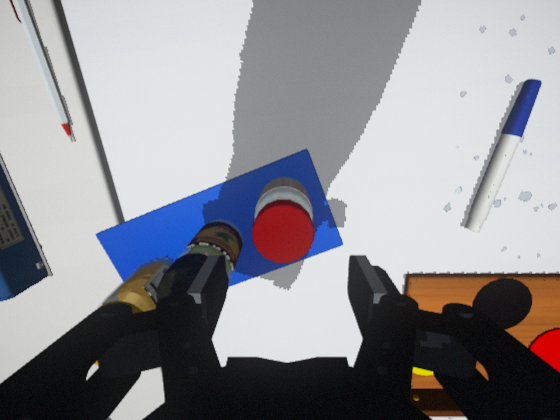

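Emit:
{"name": "servo_tool", "arguments": {"series": [{"claw": 5.8,"dx": 0,"dy": -0.1,"dz": 4,"rx": 0,"ry": 0,"rz": 0},{"claw": 5.8,"dx": 0,"dy": 0,"dz": 3,"rx": 0,"ry": 0,"rz": 0},{"claw": 5.8,"dx": 0,"dy": 0,"dz": 2.6,"rx": 0,"ry": 0,"rz": 0},{"claw": 5.8,"dx": 0,"dy": 0,"dz": 0,"rx": 0,"ry": 0,"rz": 0},{"claw": 3.8,"dx": 0,"dy": 0,"dz": 0,"rx": 0,"ry": 0,"rz": 0},{"claw": 3.8,"dx": 0,"dy": 0,"dz": 0,"rx": 0,"ry": 0,"rz": 0},{"claw": 3.8,"dx": 0,"dy": 0,"dz": 0,"rx": 0,"ry": 0,"rz": 0},{"claw": 3.8,"dx": 0,"dy": 0,"dz": 0,"rx": 0,"ry": 0,"rz": 0}]}}

```text
clock: 30.5
eef_pos: [0.4303, -0.126, 0.0565]
tcp_rot: [[-0.99, 0.139, 0.002], [0.139, 0.99, -0.001], [-0.002, -0.001, -1.0]]
force: [-0.1, 0.1, 6.3]
gripper_width: 0.496
grip_force: 31.3
```

```bash
cat >> h.py <<'E'
P.update(cY=(.6125,.0013),cR=(.6298,.1313),cB=(.5663,.0745))
E
python3 -c "
from h import *
go('cR',.0667)
im=cv2.imread('pics/w7.png')[:,:,::-1].copy()
s=dict(eef_pos=np.array([.4302,-.1238,.1522]),tcp_rot=np.array([[-.9905,.138,0],[.138,.9905,0],[0,0,-1]]))
print(wworld(s,284,233,.104),wworld(s,284,184,.004))
"
```

```text
t30.50 pos [ 0.4303 -0.126   0.0565] w0.496 F[-0.0887  0.1321  6.3101] g31.3 move cm [-16.1774  28.2538  -1.001 ] yaw3.0019 [ 0.0024 -0.0011 -1.    ]
[ 0.4293 -0.1249  0.104 ] [ 0.4169 -0.1241  0.004 ]
```

Emit:
{"name": "servo_tool", "arguments": {"series": [{"claw": 3.8,"dx": 0,"dy": 0,"dz": -4,"rx": 0,"ry": 0,"rz": 0},{"claw": 3.8,"dx": 0,"dy": 0,"dz": -5,"rx": 0,"ry": 0,"rz": 0},{"claw": 3.8,"dx": -1.2,"dy": 2.3,"dz": -2,"rx": 0,"ry": 0,"rz": 0},{"claw": 3.8,"dx": -2.5,"dy": 4.3,"dz": 0,"rx": 0,"ry": 0,"rz": 0},{"claw": 3.8,"dx": -2.5,"dy": 4.3,"dz": 0,"rx": 0,"ry": 0,"rz": 0},{"claw": 3.8,"dx": -2.5,"dy": 4.3,"dz": 0,"rx": 0,"ry": 0,"rz": 0},{"claw": 3.8,"dx": -2.5,"dy": 4.3,"dz": 0,"rx": 0,"ry": 0,"rz": 0},{"claw": 3.8,"dx": -2.5,"dy": 4.3,"dz": 0,"rx": 0,"ry": 0,"rz": 0}]}}

```text
clock: 31.5
eef_pos: [0.599, 0.0925, 0.1657]
tcp_rot: [[-0.99, 0.139, 0.0], [0.139, 0.99, -0.0], [-0.0, -0.0, -1.0]]
force: [0.6, -0.1, -1.3]
gripper_width: 0.502
grip_force: 31.4
```

Emit:
{"name": "servo_tool", "arguments": {"series": [{"claw": 3.8,"dx": -1.5,"dy": 2.8,"dz": 0,"rx": 0,"ry": 0,"rz": 0},{"claw": 3.8,"dx": -1,"dy": 1.7,"dz": 0,"rx": 0,"ry": 0,"rz": 0},{"claw": 3.8,"dx": 0,"dy": 0,"dz": 3,"rx": 0,"ry": 0,"rz": 0},{"claw": 3.8,"dx": 0,"dy": 0,"dz": 3,"rx": 0,"ry": 0,"rz": 0},{"claw": 3.8,"dx": 0,"dy": 0,"dz": 0,"rx": 0,"ry": 0,"rz": 0},{"claw": 3.8,"dx": 0,"dy": 0,"dz": 0,"rx": 0,"ry": 0,"rz": 0}]}}

```text
clock: 32.25
eef_pos: [0.6297, 0.1321, 0.1066]
tcp_rot: [[-0.99, 0.139, 0.001], [0.139, 0.99, 0.0], [-0.001, 0.0, -1.0]]
force: [1.2, 0.2, -1.5]
gripper_width: 0.497
grip_force: 31.4
```

```bash
python3 -c "
from h import *
go('cR',.0675)
"
```

```text
t32.25 pos [0.6297 0.1321 0.1066] w0.497 F[ 1.154   0.1519 -1.4863] g31.4 move cm [-0.011  -0.076   3.9087] yaw3.0017 [ 0.0012  0.0001 -1.    ]
```

Emit:
{"name": "servo_tool", "arguments": {"series": [{"claw": 3.8,"dx": -0.1,"dy": -0.1,"dz": 2,"rx": 0,"ry": 0,"rz": 0},{"claw": 3.8,"dx": 0,"dy": 0,"dz": 1.2,"rx": 0,"ry": 0,"rz": 0},{"claw": 3.8,"dx": 0,"dy": 0,"dz": 0.5,"rx": 0,"ry": 0,"rz": 0},{"claw": 3.8,"dx": 0,"dy": 0,"dz": 0.3,"rx": 0,"ry": 0,"rz": 0},{"claw": 3.8,"dx": 0,"dy": 0,"dz": 0,"rx": 0,"ry": 0,"rz": 0},{"claw": 5.8,"dx": 0,"dy": 0,"dz": 0,"rx": 0,"ry": 0,"rz": 0},{"claw": 5.8,"dx": 0,"dy": 0,"dz": 0,"rx": 0,"ry": 0,"rz": 0},{"claw": 5.8,"dx": 0,"dy": 0,"dz": 0,"rx": 0,"ry": 0,"rz": 0}]}}

```text
clock: 33.25
eef_pos: [0.6302, 0.131, 0.0653]
tcp_rot: [[-0.99, 0.139, 0.0], [0.139, 0.99, 0.0], [-0.0, 0.0, -1.0]]
force: [-0.5, -0.4, -0.7]
gripper_width: 0.68
grip_force: 0.0
```

Emit:
{"name": "servo_tool", "arguments": {"series": [{"claw": 5.8,"dx": 0,"dy": 0,"dz": -4,"rx": 0,"ry": 0,"rz": 0},{"claw": 5.8,"dx": 0,"dy": 0,"dz": -5,"rx": 0,"ry": 0,"rz": 0},{"claw": 5.8,"dx": 1,"dy": -3,"dz": -3,"rx": 0,"ry": 0,"rz": 0},{"claw": 5.8,"dx": 1.8,"dy": -5,"dz": 0,"rx": 0,"ry": 0,"rz": 0},{"claw": 5.8,"dx": 1.8,"dy": -5,"dz": 0,"rx": 0,"ry": 0,"rz": 0},{"claw": 5.8,"dx": 1.8,"dy": -5,"dz": 0,"rx": 0,"ry": 0,"rz": 0},{"claw": 5.8,"dx": 1.8,"dy": -5,"dz": 0,"rx": 0,"ry": 0,"rz": 0},{"claw": 5.8,"dx": 1.8,"dy": -5,"dz": 0,"rx": 0,"ry": 0,"rz": 0}]}}

```text
clock: 34.25
eef_pos: [0.4912, -0.1337, 0.1854]
tcp_rot: [[-0.99, 0.139, 0.0], [0.139, 0.99, -0.0], [-0.0, -0.0, -1.0]]
force: [-0.0, -0.9, 0.4]
gripper_width: 0.677
grip_force: 0.0
```

Emit:
{"name": "servo_tool", "arguments": {"series": [{"claw": 5.8,"dx": 1.3,"dy": -3.8,"dz": 0,"rx": 0,"ry": 0,"rz": 0},{"claw": 5.8,"dx": 0.8,"dy": -2.5,"dz": 0,"rx": 0,"ry": 0,"rz": 0},{"claw": 5.8,"dx": 0,"dy": 0,"dz": 3,"rx": 0,"ry": 0,"rz": 0},{"claw": 5.8,"dx": 0,"dy": 0,"dz": 0,"rx": 0,"ry": 0,"rz": 0},{"claw": 5.8,"dx": 0,"dy": 0,"dz": 0,"rx": 0,"ry": 0,"rz": 0}]}}

```text
clock: 34.88
eef_pos: [0.4628, -0.1917, 0.156]
tcp_rot: [[-0.99, 0.139, 0.0], [0.139, 0.99, -0.0], [-0.0, -0.0, -1.0]]
force: [-0.2, 0.7, 0.4]
gripper_width: 0.679
grip_force: 0.0
```

```bash
python3 -c "
from h import *
go((.4618,-.192),.0597)
shot('wrist','w8.png')
for n in ['jar_yellow_mid','jar_black_mid']:
  for d in finder.landmark_of(n,'wrist')[:1]: print(n,d['xyz'],d['confidence'])
"
```

```text
t34.88 pos [ 0.4628 -0.1917  0.156 ] w0.679 F[-0.2171  0.7046  0.4387] g0.0 move cm [ 0.0999 -0.0379  9.6292] yaw3.0022 [ 0.0003 -0.0002 -1.    ]
jar_yellow_mid [0.493, -0.2582, 0.0549] 0.96
```

View pics/w8.png

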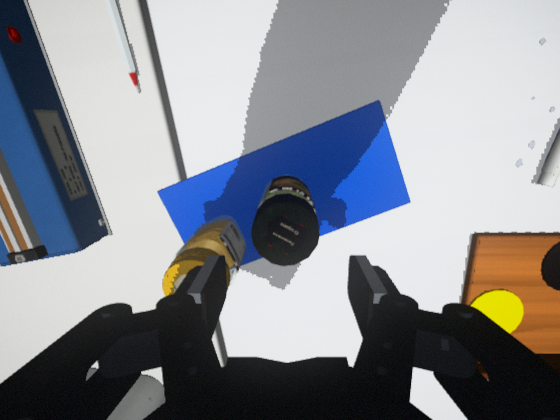

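Emit:
{"name": "servo_tool", "arguments": {"series": [{"claw": 5.8,"dx": 0.1,"dy": 0,"dz": 4,"rx": 0,"ry": 0,"rz": 0},{"claw": 5.8,"dx": 0,"dy": 0,"dz": 3,"rx": 0,"ry": 0,"rz": 0},{"claw": 5.8,"dx": 0,"dy": 0,"dz": 2.6,"rx": 0,"ry": 0,"rz": 0},{"claw": 5.8,"dx": 0,"dy": 0,"dz": 0,"rx": 0,"ry": 0,"rz": 0},{"claw": 3.8,"dx": 0,"dy": 0,"dz": 0,"rx": 0,"ry": 0,"rz": 0},{"claw": 3.8,"dx": 0,"dy": 0,"dz": 0,"rx": 0,"ry": 0,"rz": 0},{"claw": 3.8,"dx": 0,"dy": 0,"dz": 0,"rx": 0,"ry": 0,"rz": 0},{"claw": 3.8,"dx": 0,"dy": 0,"dz": 0,"rx": 0,"ry": 0,"rz": 0}]}}

```text
clock: 36.02
eef_pos: [0.4622, -0.1921, 0.0604]
tcp_rot: [[-0.99, 0.139, 0.002], [0.139, 0.99, -0.001], [-0.002, -0.001, -1.0]]
force: [0.1, 0.1, 7.0]
gripper_width: 0.499
grip_force: 31.1
```

```bash
python3 -c "
from h import *
go('cY',.19);go('cB',.0707)
s=dict(eef_pos=np.array([.4628,-.1917,.156]),tcp_rot=np.array([[-.9905,.139,0],[.139,.9905,0],[0,0,-1]]))
print(wworld(s,286,233,.11),wworld(s,286,235,.11))
"
```

```text
t36.02 pos [ 0.4622 -0.1921  0.0604] w0.499 F[0.0502 0.1006 6.9881] g31.1 move cm [-12.2149  21.2348 -12.9478] yaw3.0018 [ 0.002  -0.0011 -1.    ]
t36.02 pos [ 0.4622 -0.1921  0.0604] w0.499 F[0.0502 0.1006 6.9881] g31.1 move cm [-6.594  27.8489 -1.0352] yaw3.0018 [ 0.002  -0.0011 -1.    ]
[ 0.4613 -0.1915  0.11  ] [ 0.4626 -0.1916  0.11  ]
```

Emit:
{"name": "servo_tool", "arguments": {"series": [{"claw": 3.8,"dx": 0,"dy": 0,"dz": -4,"rx": 0,"ry": 0,"rz": 0},{"claw": 3.8,"dx": 0,"dy": 0,"dz": -5,"rx": 0,"ry": 0,"rz": 0},{"claw": 3.8,"dx": -0.6,"dy": 2.5,"dz": -2,"rx": 0,"ry": 0,"rz": 0},{"claw": 3.8,"dx": -1,"dy": 4.3,"dz": 0,"rx": 0,"ry": 0,"rz": 0},{"claw": 3.8,"dx": -1,"dy": 4.3,"dz": 0,"rx": 0,"ry": 0,"rz": 0},{"claw": 3.8,"dx": -1,"dy": 4.3,"dz": 0,"rx": 0,"ry": 0,"rz": 0},{"claw": 3.8,"dx": -1,"dy": 4.3,"dz": 0,"rx": 0,"ry": 0,"rz": 0},{"claw": 3.8,"dx": -1,"dy": 4.3,"dz": 0,"rx": 0,"ry": 0,"rz": 0}]}}

```text
clock: 37.02
eef_pos: [0.5507, 0.0396, 0.1696]
tcp_rot: [[-0.99, 0.139, 0.0], [0.139, 0.99, -0.0], [-0.0, -0.0, -1.0]]
force: [0.3, -0.4, -0.7]
gripper_width: 0.5
grip_force: 31.3
```

Emit:
{"name": "servo_tool", "arguments": {"series": [{"claw": 3.8,"dx": -0.6,"dy": 2.4,"dz": 0,"rx": 0,"ry": 0,"rz": 0},{"claw": 3.8,"dx": -0.4,"dy": 1.4,"dz": 0,"rx": 0,"ry": 0,"rz": 0},{"claw": 3.8,"dx": 0,"dy": 0,"dz": 3,"rx": 0,"ry": 0,"rz": 0},{"claw": 3.8,"dx": 0,"dy": 0,"dz": 3,"rx": 0,"ry": 0,"rz": 0},{"claw": 3.8,"dx": 0,"dy": 0,"dz": 0,"rx": 0,"ry": 0,"rz": 0},{"claw": 3.8,"dx": 0,"dy": 0,"dz": 0,"rx": 0,"ry": 0,"rz": 0}]}}

```text
clock: 37.78
eef_pos: [0.5661, 0.074, 0.1105]
tcp_rot: [[-0.99, 0.14, 0.001], [0.14, 0.99, -0.0], [-0.001, 0.0, -1.0]]
force: [0.2, 0.9, -1.9]
gripper_width: 0.503
grip_force: 31.2
```

```bash
python3 -c "
from h import *
go('cB',.0714)
"
```

```text
t37.77 pos [0.5661 0.074  0.1105] w0.503 F[ 0.2298  0.8701 -1.9077] g31.2 move cm [-0.0063  0.0506  3.9052] yaw3.0013 [ 0.0011 -0.0001 -1.    ]
```

Emit:
{"name": "servo_tool", "arguments": {"series": [{"claw": 3.8,"dx": 0,"dy": 0,"dz": 2,"rx": 0,"ry": 0,"rz": 0},{"claw": 3.8,"dx": 0,"dy": 0,"dz": 1.2,"rx": 0,"ry": 0,"rz": 0},{"claw": 3.8,"dx": 0,"dy": 0,"dz": 0.5,"rx": 0,"ry": 0,"rz": 0},{"claw": 3.8,"dx": 0,"dy": 0,"dz": 0.3,"rx": 0,"ry": 0,"rz": 0},{"claw": 3.8,"dx": 0,"dy": 0,"dz": 0,"rx": 0,"ry": 0,"rz": 0},{"claw": 5.8,"dx": 0,"dy": 0,"dz": 0,"rx": 0,"ry": 0,"rz": 0},{"claw": 5.8,"dx": 0,"dy": 0,"dz": 0,"rx": 0,"ry": 0,"rz": 0},{"claw": 5.8,"dx": 0,"dy": 0,"dz": 0,"rx": 0,"ry": 0,"rz": 0}]}}

```text
clock: 38.78
eef_pos: [0.5657, 0.0744, 0.0693]
tcp_rot: [[-0.99, 0.139, 0.0], [0.139, 0.99, 0.0], [-0.0, 0.0, -1.0]]
force: [1.2, -0.1, -0.4]
gripper_width: 0.681
grip_force: 0.0
```

Emit:
{"name": "servo_tool", "arguments": {"series": [{"claw": 5.8,"dx": 0,"dy": 0,"dz": -4,"rx": 0,"ry": 0,"rz": 0},{"claw": 5.8,"dx": 0,"dy": 0,"dz": -5,"rx": 0,"ry": 0,"rz": 0},{"claw": 5.8,"dx": 0.2,"dy": -3,"dz": -3,"rx": 0,"ry": 0,"rz": 0},{"claw": 6.2,"dx": 0.3,"dy": -5,"dz": 0,"rx": 0,"ry": 0,"rz": 0},{"claw": 6.2,"dx": 0.4,"dy": -5,"dz": 0,"rx": 0,"ry": 0,"rz": 0},{"claw": 6.2,"dx": 0.4,"dy": -5,"dz": 0,"rx": 0,"ry": 0,"rz": 0},{"claw": 6.2,"dx": 0.4,"dy": -5,"dz": 0,"rx": 0,"ry": 0,"rz": 0},{"claw": 6.2,"dx": 0.3,"dy": -5,"dz": 0,"rx": 0,"ry": 0,"rz": 0}]}}

```text
clock: 39.78
eef_pos: [0.5063, -0.2016, 0.1893]
tcp_rot: [[-0.99, 0.139, 0.0], [0.139, 0.99, 0.0], [-0.0, 0.0, -1.0]]
force: [0.0, -0.4, 0.0]
gripper_width: 0.727
grip_force: 0.0
```

Emit:
{"name": "servo_tool", "arguments": {"series": [{"claw": 6.2,"dx": 0.2,"dy": -3.6,"dz": 0,"rx": 0,"ry": 0,"rz": 0},{"claw": 6.2,"dx": 0.2,"dy": -2.4,"dz": 0,"rx": 0,"ry": 0,"rz": 0},{"claw": 6.2,"dx": 0,"dy": 0,"dz": 3,"rx": 0,"ry": 0,"rz": 0},{"claw": 6.2,"dx": 0,"dy": 0,"dz": 0,"rx": 0,"ry": 0,"rz": 0},{"claw": 6.2,"dx": 0,"dy": 0,"dz": 0,"rx": 0,"ry": 0,"rz": 0}]}}

```text
clock: 40.4
eef_pos: [0.4947, -0.2588, 0.16]
tcp_rot: [[-0.99, 0.139, 0.0], [0.139, 0.99, -0.0], [-0.0, -0.0, -1.0]]
force: [0.6, 0.2, 0.2]
gripper_width: 0.728
grip_force: 0.0
```

```bash
python3 -c "
from h import *
go((.495,-.2585),.0535)
shot('wrist','w9.png')
for d in finder.landmark_of('jar_yellow_mid','wrist')[:1]: print(d['xyz'],d['confidence'])
"
```

```text
t40.40 pos [ 0.4947 -0.2588  0.16  ] w0.728 F[0.6081 0.192  0.1863] g0.0 move cm [-0.0187  0.0346 10.6516] yaw3.0022 [ 0.0003 -0.0001 -1.    ]
```

View pics/w9.png

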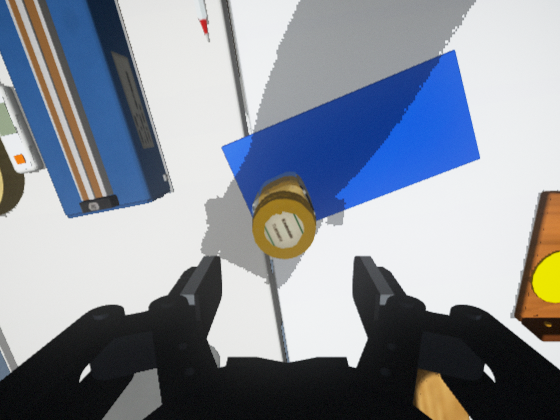

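Emit:
{"name": "servo_tool", "arguments": {"series": [{"claw": 6.2,"dx": 0,"dy": 0,"dz": 4,"rx": 0,"ry": 0,"rz": 0},{"claw": 6.2,"dx": 0,"dy": 0,"dz": 4,"rx": 0,"ry": 0,"rz": 0},{"claw": 6.2,"dx": 0,"dy": 0,"dz": 2.6,"rx": 0,"ry": 0,"rz": 0},{"claw": 6.2,"dx": 0,"dy": 0,"dz": 0,"rx": 0,"ry": 0,"rz": 0},{"claw": 3.8,"dx": 0,"dy": 0,"dz": 0,"rx": 0,"ry": 0,"rz": 0},{"claw": 3.8,"dx": 0,"dy": 0,"dz": 0,"rx": 0,"ry": 0,"rz": 0},{"claw": 3.8,"dx": 0,"dy": 0,"dz": 0,"rx": 0,"ry": 0,"rz": 0},{"claw": 3.8,"dx": 0,"dy": 0,"dz": 0,"rx": 0,"ry": 0,"rz": 0}]}}

```text
clock: 41.5
eef_pos: [0.4953, -0.2595, 0.0548]
tcp_rot: [[-0.99, 0.139, 0.003], [0.139, 0.99, -0.002], [-0.003, -0.001, -1.0]]
force: [0.5, -0.9, 7.9]
gripper_width: 0.551
grip_force: 31.6
```

```bash
python3 -c "
from h import *
go('cY',.0707)
s=dict(eef_pos=np.array([.4947,-.2588,.16]),tcp_rot=np.array([[-.9905,.139,0],[.139,.9905,0],[0,0,-1]]))
print(wworld(s,284,224,.104))
"
```

```text
t41.50 pos [ 0.4953 -0.2595  0.0548] w0.551 F[ 0.5373 -0.8753  7.8502] g31.6 move cm [-7.9711 27.4592 -1.604 ] yaw3.0018 [ 0.0025 -0.0017 -1.    ]
[ 0.4903 -0.2595  0.104 ]
```

Emit:
{"name": "servo_tool", "arguments": {"series": [{"claw": 3.8,"dx": 0,"dy": 0,"dz": -4,"rx": 0,"ry": 0,"rz": 0},{"claw": 3.8,"dx": 0,"dy": 0,"dz": -5,"rx": 0,"ry": 0,"rz": 0},{"claw": 3.8,"dx": -0.8,"dy": 2.5,"dz": -2,"rx": 0,"ry": 0,"rz": 0},{"claw": 3.8,"dx": -1.2,"dy": 4.3,"dz": 0,"rx": 0,"ry": 0,"rz": 0},{"claw": 3.8,"dx": -1.2,"dy": 4.3,"dz": 0,"rx": 0,"ry": 0,"rz": 0},{"claw": 3.8,"dx": -1.2,"dy": 4.3,"dz": 0,"rx": 0,"ry": 0,"rz": 0},{"claw": 3.8,"dx": -1.2,"dy": 4.3,"dz": 0,"rx": 0,"ry": 0,"rz": 0},{"claw": 3.8,"dx": -1.2,"dy": 4.2,"dz": 0,"rx": 0,"ry": 0,"rz": 0}]}}

```text
clock: 42.5
eef_pos: [0.5955, -0.0303, 0.1637]
tcp_rot: [[-0.99, 0.139, 0.0], [0.139, 0.99, -0.0], [-0.0, 0.0, -1.0]]
force: [0.0, -0.9, -0.9]
gripper_width: 0.548
grip_force: 31.6
```

Emit:
{"name": "servo_tool", "arguments": {"series": [{"claw": 3.8,"dx": -0.8,"dy": 2.2,"dz": 0,"rx": 0,"ry": 0,"rz": 0},{"claw": 3.8,"dx": -0.5,"dy": 1.4,"dz": 0,"rx": 0,"ry": 0,"rz": 0},{"claw": 3.8,"dx": 0,"dy": 0,"dz": 3,"rx": 0,"ry": 0,"rz": 0},{"claw": 3.8,"dx": 0,"dy": 0,"dz": 3,"rx": 0,"ry": 0,"rz": 0},{"claw": 3.8,"dx": 0,"dy": 0,"dz": 0,"rx": 0,"ry": 0,"rz": 0},{"claw": 3.8,"dx": 0,"dy": 0,"dz": 0,"rx": 0,"ry": 0,"rz": 0}]}}

```text
clock: 43.25
eef_pos: [0.6135, 0.0015, 0.1044]
tcp_rot: [[-0.99, 0.14, 0.001], [0.14, 0.99, -0.0], [-0.001, -0.0, -1.0]]
force: [0.2, 0.1, -0.2]
gripper_width: 0.548
grip_force: 31.6
```

```bash
python3 -c "
from h import *
go((.6145,.0013),.0658)
"
```

```text
t43.25 pos [0.6135 0.0015 0.1044] w0.548 F[ 0.2469  0.0511 -0.1601] g31.6 move cm [-0.1001 -0.002   3.8617] yaw3.0011 [ 0.001  -0.0002 -1.    ]
```

Lower, release, retreat toward the robot's right (out of the top view of the rack), and check.

Emit:
{"name": "servo_tool", "arguments": {"series": [{"claw": 3.8,"dx": -0.1,"dy": 0,"dz": 2,"rx": 0,"ry": 0,"rz": 0},{"claw": 3.8,"dx": 0,"dy": 0,"dz": 1.2,"rx": 0,"ry": 0,"rz": 0},{"claw": 3.8,"dx": 0,"dy": 0,"dz": 0.5,"rx": 0,"ry": 0,"rz": 0},{"claw": 3.8,"dx": 0,"dy": 0,"dz": 0.3,"rx": 0,"ry": 0,"rz": 0},{"claw": 3.8,"dx": 0,"dy": 0,"dz": 0,"rx": 0,"ry": 0,"rz": 0},{"claw": 6.2,"dx": 0,"dy": 0,"dz": 0,"rx": 0,"ry": 0,"rz": 0},{"claw": 6.2,"dx": 0,"dy": 0,"dz": 0,"rx": 0,"ry": 0,"rz": 0},{"claw": 6.2,"dx": 0,"dy": 0,"dz": 0,"rx": 0,"ry": 0,"rz": 0}]}}

```text
clock: 44.25
eef_pos: [0.614, 0.002, 0.0633]
tcp_rot: [[-0.99, 0.139, -0.0], [0.139, 0.99, 0.0], [0.0, 0.0, -1.0]]
force: [-0.2, 0.3, -0.0]
gripper_width: 0.728
grip_force: 0.0
```

Emit:
{"name": "servo_tool", "arguments": {"series": [{"claw": 6.2,"dx": 0,"dy": 0,"dz": -4,"rx": 0,"ry": 0,"rz": 0},{"claw": 6.2,"dx": 0,"dy": 0,"dz": -5,"rx": 0,"ry": 0,"rz": 0},{"claw": 6.2,"dx": 0,"dy": 0,"dz": -5,"rx": 0,"ry": 0,"rz": 0},{"claw": 6.2,"dx": 2.5,"dy": -3,"dz": 0,"rx": 0,"ry": 0,"rz": 0},{"claw": 6.2,"dx": 3,"dy": -5,"dz": 0,"rx": 0,"ry": 0,"rz": 0},{"claw": 6.2,"dx": 3,"dy": -5,"dz": 0,"rx": 0,"ry": 0,"rz": 0},{"claw": 6.2,"dx": 3,"dy": -5,"dz": 0,"rx": 0,"ry": 0,"rz": 0},{"claw": 6.2,"dx": 3,"dy": -5,"dz": 0,"rx": 0,"ry": 0,"rz": 0}]}}

```text
clock: 45.25
eef_pos: [0.4371, -0.2067, 0.2033]
tcp_rot: [[-0.99, 0.139, 0.0], [0.139, 0.99, -0.0], [-0.0, -0.0, -1.0]]
force: [1.5, -1.5, -0.4]
gripper_width: 0.724
grip_force: 0.0
```

```bash
python3 -c "
from h import *
go('cB',.2)
im=shot('top','t10.png')
for n in ['carton_mid','jar_red_mid','jar_yellow_mid','jar_black_mid','coaster_red','coaster_yellow','coaster_black']:
  for d in finder.landmark_of(n,'top')[:1]: print(n,d['xyz'],d['confidence'])
cv2.imwrite('pics/t10c.png',cv2.resize(im[145:220,230:325,::-1],None,fx=8,fy=8,interpolation=cv2.INTER_NEAREST))
"
```

```text
t45.25 pos [ 0.4371 -0.2067  0.2033] w0.724 F[ 1.5025 -1.4549 -0.3908] g0.0 move cm [-8.8871 29.6459  0.3323] yaw3.0022 [ 0.0003 -0.0002 -1.    ]
carton_mid [0.4339, 0.3289, 0.0201] 0.59
jar_red_mid [0.6343, 0.1264, 0.0621] 0.57
jar_yellow_mid [0.6123, 0.002, 0.0654] 0.7
jar_black_mid [0.5623, 0.0743, 0.0668] 0.78
coaster_red [0.6285, 0.132, 0.0162] 0.5
coaster_yellow [0.6148, 0.0027, 0.0104] 0.44
coaster_black [0.5657, 0.0736, 0.0114] 0.53
```

View pics/t10c.png

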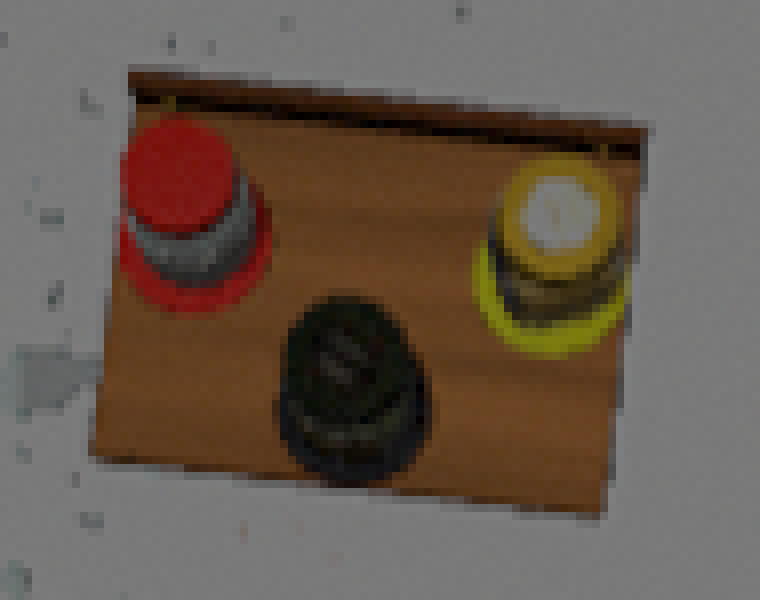

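```bash
python3 -c "
from h import *
for n,u,v,z,c in [('R',252.5,167,.115,'cR'),('Y',300,172.2,.115,'cY'),('K',273.1,189.7,.121,'cB')]:
    w=toworld('top',u,v,z);print(n,w,(w[:2]-P[c])*1000)
# offset of wrist/top coasters: top-cam coaster (px) for comparison
for n,u,v in [('cR',254.6,174.7),('cY',299,179.1),('cB',274.4,195.2)]: print(n,toworld('top',u,v,.015))
"
```

```text
R [0.6302 0.1299 0.115 ] [ 0.3872 -1.3672]
Y [0.6124 0.0007 0.115 ] [-0.0868 -0.6306]
K [0.5649 0.0747 0.121 ] [-1.4109  0.2131]
cR [0.6291 0.1311 0.015 ]
cY [0.6127 0.001  0.015 ]
cB [0.5667 0.0741 0.015 ]
```

```bash
python3 -c "
from h import *
print(manip.finish_job())"
```

```text
the job is handed in; nothing more can be done
None
```

The job is handed in: by the last top-camera check each jar stands upright within about 3 mm of its own-colour coaster's centre and the carton lies in the green tray, finished at about 45 s of the 144 s; the judge returned no verdict.

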